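Shut the hall-box drawer and draw the flashlight out of its trough

ROBOT

A 6-joint arm with a two-finger parallel gripper is mounted at the origin on the work surface. World frame = base frame: x ahead of the robot, y to its left, z up, the work surface at z = 0. Lengths are in mm, angles in rad, forces in N, time in s.
With the tool pointing down it reaches from about 350 to 775 mm from the base axis. Payload 7.3 kg.
Tool frame: the origin (TCP) lies midway between the tips of the shut fingers; the grasp point (between the pads) lies 19 mm behind it (grasp_offset is the z of the grasp point in the tool frame, in mm); z points along the fingers, y is the direction in which the jaws open and shut (so a half turn about z gives the same grasp; the last joint's range is limited). The gripper opens to 92 mm and grips with 3 to 60 N. Pads are 19 mm wide; open, the fingers measure 130 mm over their backs; the gripper's body (75 mm by 190 mm) begins 47 mm behind the grasp point.
Start: joints at [1.174, 0.342, 1.524, -0, 1.275, -0.146], TCP at [130.279, 508.601, 198.841] pointing down, gripper open.
Joint ranges: [-2.53, 2.53], [-0.77, 2.02], [0.04, 2.7], [-1, 4.14], [0.28, 2.66], [-3.11, 3.11]. Speed limits (rad/s): [2.57, 2.57, 3.14, 3.14, 3.14, 3.14].

INTERFACE

Orientations are given as [roll, pitch, yaw] about the fixed x, y, z axes, in that order (R = Rz(yaw) Ry(pitch) Rx(roll)).
In Python, from plant import get_obs, capture, camera_model, close_job, boxes_of, regions_of, place_of, grasp_offset gives the robot as it stands. The module is installed in compiled form; this text tells all that it offers.
- The arm moves only by the tool send_rows, never from a script. Its argument "targets" is a list that holds one entry, the list of rows, each a list of 7 numbers: the turn, a rotation vector about the tool's x, y, z in degrees, then the shift along the tool's x, y, z in mm, then the closure, from -1 (fully open) to 1 (shut). A call has 1 to 5 rows; each row is the pose to reach, as a shift and turn from the pose commanded when the call began, along the tool's axes at that moment; what a row does not reach only later rows make up. A row lasts 1/12 s, in which the tool goes at most 41.7 mm and 7.16 degrees, less where a joint would pass 70% of its speed; a pose out of reach is approached as far as the arm can. A call with a gripper value outside its range is refused whole. The fingers move at their own pace and stop on an object; the grip force is fixed at half the most. Time passes only in rows, so rows that repeat a pose let the fingers close. It gives the time, the measured TCP pose, the force and the opening at its end, in the units of the state.
- get_obs(): the state, without advancing time (a new reading comes with each control period).
- capture(name): name is "scene" or "top" or "wrist"; returns the picture (480x640x3 uint8, red, green, blue); there is no depth.
- camera_model(name): a dict with "K" (3x3 intrinsics, pixels), "k1" (the pictures are not rectified: a ray, as slopes to the right and down, at radius r is drawn at 1 + k1 r^2 times it, then the intrinsics apply), "world_to_cam" (4x4, takes a point from world to camera coordinates). Camera axes: x right, y up, looking along -z (the intrinsics and any distortion apply to the point x, -y, -z); pixel columns grow to the right and rows downward; lengths in mm; the calibration is good to about 2 mm. A picture is of the moment at which its call begins: read the wrist's pose just before it. camera_model takes no time and is no camera call; for the wrist camera it gives the pose at the moment of the call.
- close_job(): hands the job in, once; it reports no verdict.
Trained networks look in the newest picture that a camera, given by its name, has taken for a name from the list of things; names that differ only in an ending like _2 or _b are one class to them, and where a whole thing is asked for, a point or a joint stands for the part that bears it (a point fixed in the world has none). Each returns a list of dicts, best first, with "conf" (0 to 1); they miss things now and then, are a little off and sometimes report something else, mostly with a low value. They report only what shows in the picture. A call takes as long as a camera call. They do not tell look-alikes from the thing itself.
- boxes_of(label, camera): "location" ([row, column] in pixels, amid what is visible of it).
- regions_of(label, camera): "region" (480x640 bool, what is visible of it) and "location" ([row, column] in pixels, amid what is visible of it).
- place_of(label, camera): "location" ([row, column] in pixels: a listed point, or the origin of a listed thing).
The state is a dict: "time": time; "joint_positions": joint angles; "dq": joint speeds; "tau": joint torques, N m; "tool_pos": TCP position; "tcp_rot": TCP orientation; "contact_force": force on the tool from outside, world axes, zero at the start; "moment": the same for the moment, N m; "grip_width": finger opening in mm.
Only numpy, scipy, OpenCV 4.12 (cv2) and the standard library are available. Lean on these libraries where they do the work, as an engineer would, in place of code of your own. Each camera call takes 0.05 s, during which the arm holds its last target.

TASK

Push the open drawer of the pine box fully shut, with the comb still in it, so that it no longer hangs over the trough in front. Then take the flashlight out of the trough: it is longer than the trough's mouth and its ends lie under the end boards, so tilt it and draw it out diagonally, one end first. Finish while holding it still in the gripper, all of it in the air at least 5 cm higher than the top of the box, and do not disturb the jar, the brush or the tin.

Things in the scene. Friction and masses are not known exactly. Their poses are not given: they have to be found in the camera images.
- pine_box: Pine box fixed to the shelf, 320 mm deep (x), 316 wide (y), 116 high. Origin on the shelf surface under the middle of the trough; x points away from the robot at yaw 0, y left, z up. In mm from here: trough in front (x -54..54, top at z 66), flat step behind it at z 66 (x 54..120), then the drawer case (x 120..266, z 66..116, full width), its front open for the drawer.
- trough_floor (a point): Middle of the trough's inner floor, 10 mm straight above the box origin, axes as the box's. The trough runs along y; inside it spans x -46..46, y -150..150 mm and is open above only at the mouth (see mouth_short, mouth_long). Its walls are 8 mm thick and rise 56 mm above this floor.
- mouth_short (a point): Middle of the free edge of the short end board (box y -100, x 0, z 66 mm: its top). This board, 6 mm thick (z 60..66), roofs the trough from y -150 to -100. The mouth between the two boards is 92 mm (x) by 160 mm (y).
- mouth_long (a point): Middle of the free edge of the long end board (box y +60, x 0, z 66 mm: its top). This board, 6 mm thick (z 60..66), roofs the trough from y 60 to 150: under it is a pocket 90 mm deep and 50 mm high.
- drawer (a joint): Sliding drawer of the pine box on plastic rails: metres pulled out towards the robot (box -x); 0 = fully shut, stop at 0.115. Starts pulled out 0.085 to 0.11, hanging over the trough. Slides with about 1.5 N friction, stays where left, no latch. No knob; push its front.
- drawer_front (a point): Point on the outer face of the drawer's front, mid width, 80 mm above the shelf; axes as the box's. Shut, it lies at box x 112, y 0 mm. The front is a flat board 312 mm wide, z 68..104 mm, with a finger notch 68 mm wide in the middle of its upper edge (board only to z 92 there); behind it a tray 130 mm long, floor at z 74, walls to z 100.
- flashlight: Loose aluminium flashlight 200 mm long, eight-sided so it does not roll, 0.11-0.22 kg. Origin on its axis at mid length, about its centre of mass; own y along it, lamp end at -y, tail at +y. 25 mm across flats; lamp head (last 38 mm) and tail cap (last 34) 30 mm. Lies in the trough along box y within 2 deg, axis 25 mm above the shelf, lamp end towards the short board.
- lamp_end (a point): Centre of the flashlight's lamp end face (axis).
- tail_end (a point): Centre of the flashlight's tail end face (axis).
- comb: Grey plastic comb 150 x 28 x 5 mm, 20 g, lying loose in the drawer along box y. Origin at the middle of its underside.
- coin_jar: Bystander: closed glass coin jar, 74 mm across, 99 mm high, upright to the right of the box. Origin at the centre of its underside.
- shoe_brush: Bystander: shoe brush 50 x 150 x 42 mm, left of the box. Origin at the centre of its underside, length along its y.
- polish_tin: Bystander: flat round tin, 75 mm across, 25 mm high, right of the box. Origin at the centre of its underside.
Mind the look-alikes: they are no part of the job. There is more than one size of the flashlight; the one meant has the size given above.

How it is judged (in metres and radians):
On the way, in this order (a step that is already met when the one before it is completed fails the run):
1. the drawer is pushed shut (within 6 mm) (value of joint drawer below 0.006 m), for 0.2 s.
2. the flashlight is tilted through the mouth: one end above the end boards while the other is still below them (((z of lamp_end in the frame of pine_box above 0.068 m and z of tail_end in the frame of pine_box below 0.06 m) or (z of tail_end in the frame of pine_box above 0.068 m and z of lamp_end in the frame of pine_box below 0.06 m))), for 0.1 s.
At the end, for the whole second after the job is handed in: The gripper holds the flashlight still (under 3 cm/s), the centres of both its end faces more than 170 mm above the shelf (all of it about 4 cm or more over the box's top), not touching the box; the drawer is shut within 6 mm with the comb inside (height (world z) of each of lamp_end, tail_end above 0.17 m and contact force between the fingers and flashlight above 0.5 N and contact force between flashlight and pine_box below 0.05 N and linear speed of flashlight below 0.03 m/s and value of joint drawer below 0.006 m and x of comb in the frame of drawer_front between 0.012 and 0.135 m and z of comb in the frame of drawer_front between -0.012 and 0.02 m); the arm keeps its last pose, push and grip.
It fails at once if the coin jar is moved over 3 cm or tipped (distance of coin_jar from where it was at the start of the episode above 0.03 m or angle between coin_jar's own z axis and vertical above 0.5 rad).
It fails at once if the shoe brush is moved over 3 cm (distance of shoe_brush from where it was at the start of the episode above 0.03 m).
It fails at once if the tin is moved over 3 cm (distance of polish_tin from where it was at the start of the episode above 0.03 m).
It also fails if it takes over 54 s, if anything falls off the work surface, if the arm or the gripper's body presses on something with over 40 N, if the wrist force passes 120 N, or if a joint passes its speed limit or range.

## Working session

There is one attempt and no reset: what is moved stays moved. The work goes in short steps, Python scripts to look and compute and a tool call to move; the robot and the scene stay as the last step left them, time stands still between calls to the robot, and variables do not carry over. Pictures are saved under pics/ and viewed, and the job is handed in when it is done.

Besides the shell and the picture viewer there is one more tool, called after "Call:" as a command line: name --argument value ..., lists and objects as JSON in quotes. send_rows: Moves the arm, as the interface text tells. Its arguments: {"type":"object","properties":{"targets":{"type":"array","items":{"type":"array","items":{"type":"array","items":{"type":"number"}}}}},"required":["targets"]}

```bash
mkdir -p pics; ls; cat > h.py <<'E'
import numpy as np, cv2
from plant import *
from scipy.spatial.transform import Rotation as R
def save(n,f):
    im=capture(n); cv2.imwrite('pics/'+f,im[:,:,::-1]); return im
def ray(cam,rc,M=None):
    M=M or camera_model(cam); K=np.array(M['K']);T=np.array(M['world_to_cam'])
    x=(rc[1]-K[0,2])/K[0,0]; y=(rc[0]-K[1,2])/K[1,1]
    u=np.array([x,y]); 
    s=u.copy()
    for _ in range(30): s=u/(1+M['k1']*(s@s))
    d=T[:3,:3].T@np.array([s[0],-s[1],-1]); o=-T[:3,:3].T@T[:3,3]
    return o,d/np.linalg.norm(d)
def atz(cam,rc,z,M=None):
    o,d=ray(cam,rc,M); return o+d*(z-o[2])/d[2]
def proj(cam,p,M=None):
    M=M or camera_model(cam); K=np.array(M['K']);T=np.array(M['world_to_cam'])
    c=T[:3,:3]@np.array(p)+T[:3,3]; s=np.array([c[0],-c[1]])/-c[2]
    s=s*(1+M['k1']*(s@s)); return np.array([s[1]*K[1,1]+K[1,2], s[0]*K[0,0]+K[0,2]])
E
python3 - <<'E'
from h import *
np.set_printoptions(precision=1,suppress=True)
o=get_obs(); print(o, grasp_offset)
for c in ['scene','top']:
    save(c,c+'0.png')
    print(c,ray(c,[240,320]))
    for l in ['trough_floor','mouth_short','mouth_long','drawer_front','flashlight','lamp_end','tail_end','comb','pine_box','coin_jar','shoe_brush','polish_tin']:
        print(l,[(np.round(d['location']),round(float(d['conf']),2)) for d in place_of(l,c)][:4])
E
```

```text
pics
{'time': 0.0, 'joint_positions': array([ 1.2,  0.3,  1.5,  0. ,  1.3, -0.1]), 'dq': array([-0., -0.,  0., -0.,  0.,  0.]), 'tau': array([  0. , -43.1, -24.4,   0.1,   0.1,  -0. ]), 'tool_pos': array([130.1, 508.2, 198.2]), 'tcp_rot': array([-3.1, -0. ,  2.9]), 'contact_force': array([-0.5, -0. ,  0.1]), 'moment': array([-0.,  0.,  0.]), 'grip_width': 92.26262616283877} -18.8
scene (array([1289.4,  127.4,  762.4]), array([-0.7, -0.1, -0.7]))
trough_floor [(array([282., 318.]), 0.21)]
mouth_short [(array([246., 277.]), 0.93)]
mouth_long [(array([264., 364.]), 0.88)]
drawer_front [(array([256., 327.]), 0.81), (array([284., 320.]), 0.56)]
flashlight [(array([188., 269.]), 0.86), (array([207., 411.]), 0.8)]
lamp_end [(array([181., 318.]), 0.87), (array([204., 469.]), 0.84)]
tail_end [(array([206., 210.]), 0.77), (array([264., 364.]), 0.62)]
comb [(array([285., 320.]), 0.75)]
pine_box [(array([280., 329.]), 0.98)]
coin_jar [(array([333., 171.]), 0.57), (array([265., 363.]), 0.45)]
shoe_brush [(array([342., 467.]), 0.78)]
polish_tin [(array([260., 204.]), 0.81)]
top (array([ 417.5,   -9. , 1208.3]), array([ 0.1,  0. , -1. ]))
trough_floor [(array([233., 320.]), 0.56)]
mouth_short []
mouth_long [(array([220., 293.]), 0.79)]
drawer_front [(array([220., 320.]), 0.94)]
flashlight [(array([351., 405.]), 0.73), (array([351., 240.]), 0.67), (array([230., 332.]), 0.55)]
lamp_end [(array([237., 381.]), 0.98), (array([386., 350.]), 0.97), (array([368., 183.]), 0.59), (array([230., 319.]), 0.55)]
tail_end [(array([318., 465.]), 0.94), (array([224., 281.]), 0.74), (array([324., 303.]), 0.65), (array([222., 322.]), 0.49)]
comb [(array([188., 319.]), 0.68)]
pine_box [(array([230., 318.]), 0.95), (array([222., 282.]), 0.59)]
coin_jar [(array([149., 444.]), 0.95)]
shoe_brush [(array([180., 193.]), 0.87)]
polish_tin [(array([243., 444.]), 0.71), (array([222., 289.]), 0.2)]
```

View pics/scene0.png

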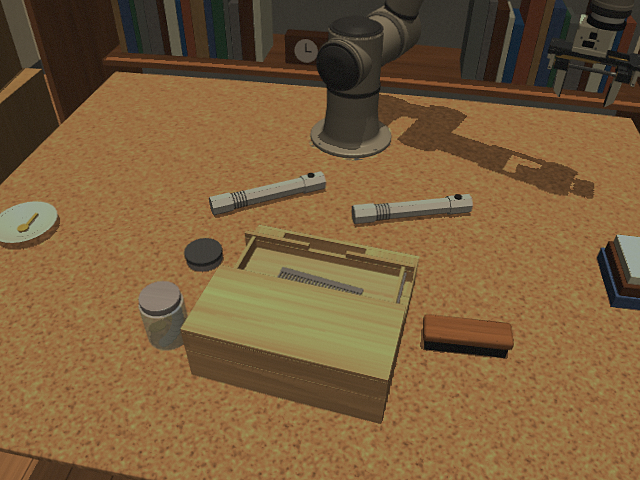

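View pics/top0.png

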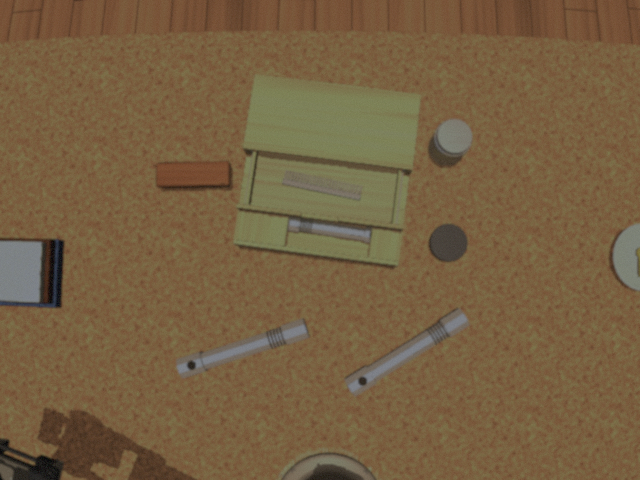

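```bash
python3 - <<'E'
from h import *
np.set_printoptions(precision=1,suppress=True)
t=cv2.imread('pics/top0.png'); cv2.imwrite('pics/topcrop.png',cv2.resize(t[120:280,220:420],None,fx=4,fy=3.75,interpolation=cv2.INTER_CUBIC))
for rc,z in [((220,293),66),((220,320),80),((237,381),25),((224,281),25),((230,332),25),((230,318),0),((233,320),10),((149,444),0),((180,193),0),((243,444),0)]: print(rc,z,atz('top',rc,z))
for rc,z in [((246,277),66),((264,364),66),((256,327),80),((280,329),0)]: print('scene',rc,z,atz('scene',rc,z))
E
```

```text
(220, 293) 66 [561.   74.7  66. ]
(220, 320) 80 [559.9  23.2  80. ]
(237, 381) 25 [535.  -94.9  25. ]
(224, 281) 25 [557.9 101.1  25. ]
(230, 332) 25 [547.4   1.   25. ]
(230, 318) 0 [549.8  29.1   0. ]
(233, 320) 10 [542.8  24.8  10. ]
(149, 444) 0 [ 719.5 -224.8    0. ]
(180, 193) 0 [649.1 286.4   0. ]
(243, 444) 0 [ 527.2 -223.1    0. ]
scene (246, 277) 66 [533.  -74.2  66. ]
scene (264, 364) 66 [552.9  91.2  66. ]
scene (256, 327) 80 [558.6  24.1  80. ]
scene (280, 329) 0 [539.2  26.4   0. ]
```

View pics/topcrop.png

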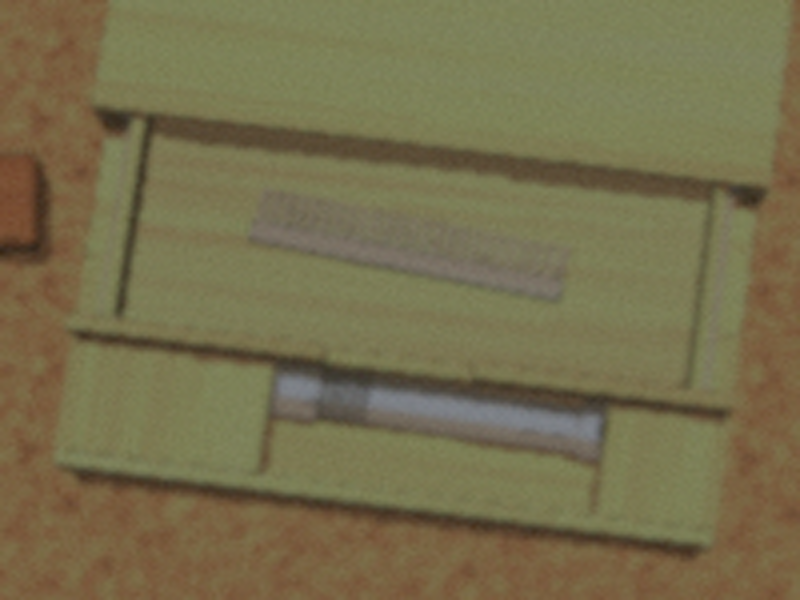

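```bash
python3 - <<'E'
from h import *
np.set_printoptions(precision=2,suppress=True)
t=cv2.imread('pics/top0.png'); cv2.imwrite('pics/topbox.png',cv2.resize(t[65:275,225:435],None,fx=2.8,fy=2.8,interpolation=cv2.INTER_CUBIC))
print(camera_model('top'))
E
```

```text
{'K': array([[609.22,   0.  , 324.09],
       [  0.  , 609.22, 236.11],
       [  0.  ,   0.  ,   1.  ]]), 'k1': -0.18783763566992348, 'world_to_cam': array([[    0.02,    -1.  ,    -0.02,     8.25],
       [    0.99,     0.01,     0.1 ,  -535.23],
       [   -0.1 ,    -0.02,     0.99, -1160.95],
       [    0.  ,     0.  ,     0.  ,     1.  ]])}
```

View pics/topbox.png

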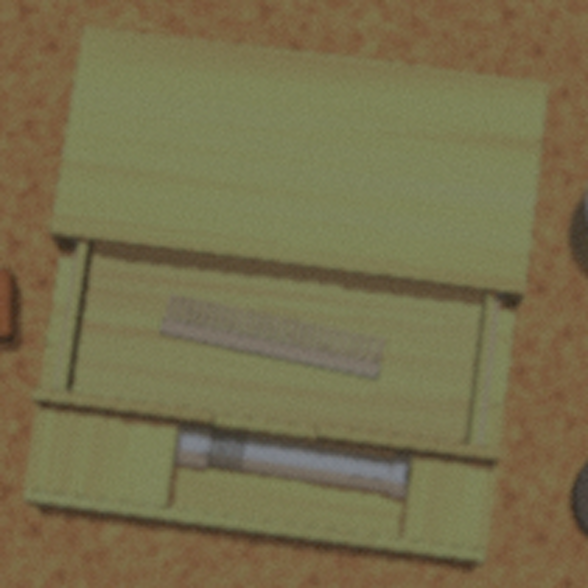

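```bash
python3 - <<'E'
from h import *
from scipy.optimize import least_squares
np.set_printoptions(precision=3,suppress=True)
M=camera_model('top')
S=2.8; f=lambda r,c:((r+.5)/S-.5+65,(c+.5)/S-.5+225)
P=[((266,158,116),(27,87)),((266,-158,116),(85,547)),((120,-158,116),(297,520)),((120,158,116),(236,53)),((-54,158,66),(497,25)),((-54,-158,66),(555,483))]
def w(q,p): c,s=np.cos(q[2]),np.sin(q[2]); return np.array([q[0]+c*p[0]-s*p[1],q[1]+s*p[0]+c*p[1],p[2]])
res=lambda q:np.concatenate([proj('top',w(q,p),M)-f(*rc) for p,rc in P])
s=least_squares(res,[545,29,-.12]);q=s.x;print(q,s.fun.reshape(-1,2))
def box(p): c,s=np.cos(q[2]),np.sin(q[2]); d=np.array(p[:2])-q[:2]; return np.array([c*d[0]+s*d[1],-s*d[0]+c*d[1],p[2]])
for n,p in dict(ms=(533,-74.2,66),ml=(552.9,91.2,66),ml2=(561,74.7,66),df=(559.9,23.2,80),df2=(558.6,24.1,80),jar=(719.5,-224.8,0),brush=(649,286,0),tin=(527,-223,0)).items(): print(n,box(p))
for n,rc,z in [('drawer top L',(400,35),104),('drawer top R',(458,496),104),('fl front edge L',(468,190),15),('fl front R',(495,395),15),('fl mid front',(480,290),25),('mouth L edge',(503,168),66),('mouthR',(530,403),66),('tail step',(468,207),20)]: print(n,box(atz('top',f(*rc),z,M)))
for n,p in dict(front_m50=(-50,0,76)).items(): print(n,w(q,p))
np.save('box.npy',q)
E
```

```text
[549.991  25.86   -0.12 ] [[-0.915 -1.442]
 [-0.876  1.08 ]
 [-0.969  2.069]
 [-1.164 -1.497]
 [ 0.994 -1.273]
 [ 2.673  0.975]]
ms [  -4.913 -101.374   66.   ]
ml [-4.92  65.219 66.   ]
ml2 [ 5.094 49.805 66.   ]
df [10.155 -1.457 80.   ]
df2 [ 8.757 -0.719 80.   ]
jar [ 198.246 -228.609    0.   ]
brush [ 67.214 270.107   0.   ]
tin [   6.91  -249.824    0.   ]
drawer top L [  9.973 152.08  104.   ]
drawer top R [  12.069 -152.629  104.   ]
fl front edge L [-12.436  51.892  15.   ]
fl front R [-12.129 -93.609  15.   ]
fl mid front [-12.438 -19.36   25.   ]
mouth L edge [-42.801  58.916  66.   ]
mouthR [ -39.725 -100.129   66.   ]
tail step [-11.328  39.618  20.   ]
front_m50 [500.35   31.835  76.   ]
```

```bash
cat >> h.py <<'E'
def bw(p):
    q=np.load('box.npy'); c,s=np.cos(q[2]),np.sin(q[2]); return np.array([q[0]+c*p[0]-s*p[1],q[1]+s*p[0]+c*p[1],p[2]])
def wb(p):
    q=np.load('box.npy'); c,s=np.cos(q[2]),np.sin(q[2]); d=np.array(p[:2])-q[:2]; return np.array([c*d[0]+s*d[1],-s*d[0]+c*d[1],p[2]])
def go(pb,tilt=0,yaw=0):
    # tool target in box frame; tilt>0 = lamp end (-y) up
    q=np.load('box.npy'); o=get_obs()
    Rc=R.from_euler('xyz',o['tcp_rot']); 
    Rt=R.from_rotvec([0,0,q[2]])*R.from_rotvec([-np.radians(tilt),0,0])*R.from_euler('xyz',[np.pi,0,np.pi/2])
    if yaw: Rt=R.from_rotvec([0,0,np.radians(yaw)])*Rt
    rel=Rc.inv()*Rt; sh=Rc.inv().apply(bw(pb)-o['tool_pos'])
    print('t',round(o['time'],2),'box',np.round(wb(o['tool_pos']),1),'w',round(o['grip_width'],1),'F',np.round(o['contact_force'],1),'q',np.round(o['joint_positions'],2))
    print('turn',np.round(rel.as_rotvec(degrees=True),2),'shift',np.round(sh,1))
E
python3 - <<'E'
from h import *
go((-40,0,200))
E
```

```text
t 1.3 box [-474.4  429.1  198.8] w 91.9 F [ 0.1  0.9 -0.5] q [ 1.17  0.34  1.52 -0.    1.28 -0.15]
turn [ 0.   -0.   82.49] shift [-486.7 -368.7   -1.2]
```

Candidates for the flashlight (top view, row/col): (230,332) in the trough; (351,240) and (351,405) loose on the table. I'm taking the one in the trough (the crop shows its cap and head running under both boards). Now I'll move in front of the drawer.

Call:
send_rows --targets '[[[0,0,7,-41,-31,0,1],[0,0,14,-81,-61,0,1],[0,0,21,-122,-92,0,1],[0,0,28,-162,-123,0,1],[0,0,35,-200,-150,0,1]]]'

```text
time: 1.72
tool_pos: [261.0, 344.3, 198.9]
tcp_rot: [3.141, -0.0, 2.275]
contact_force: [0.4, 0.1, -0.1]
grip_width: 63.3
```

```bash
python3 -c "
from h import *
go((-40,0,200))"
```

```text
t 1.72 box [-325.   281.7  198.9] w 63.3 F [ 0.4  0.1 -0.1] q [ 0.74  0.17  1.76 -0.    1.21  0.04]
turn [ 3.00e-02 -1.00e-02  4.72e+01] shift [-400.5  -13.    -1.1]
```

Call:
send_rows --targets '[[[0,0,7,-40,-1,0,1],[0,0,14,-80,-2,0,1],[0,0,21,-120,-4,0,1],[0,0,28,-160,-5,0,1],[0,0,35,-200,-6,0,1]]]'

```text
time: 2.13
tool_pos: [387.0, 188.4, 199.1]
tcp_rot: [3.141, -0.0, 1.663]
contact_force: [1.0, 0.7, 0.1]
grip_width: 29.5
```

```bash
python3 -c "
from h import *
go((-40,0,200))"
```

```text
t 2.13 box [-181.3  141.9  199.1] w 29.5 F [1.  0.7 0.1] q [0.27 0.17 1.76 0.   1.21 0.18]
turn [ 0.04 -0.02 12.14] shift [-168.5  108.2   -0.8]
```

Call:
send_rows --targets '[[[0,0,3,-34,22,0,1],[0,0,6,-68,44,0,1],[0,0,9,-102,66,0,1],[0,0,12,-136,88,0,1],[0,0,12,-168,108,0,1]]]'

```text
time: 2.55
tool_pos: [511.3, 31.4, 198.9]
tcp_rot: [3.141, -0.0, 1.456]
contact_force: [1.0, 0.4, 0.4]
grip_width: 0.9
```

Call:
send_rows --targets '[[[0,0,0,0,0,0,1],[0,0,0,0,0,0,1]]]'

```text
time: 2.72
tool_pos: [510.6, 32.1, 198.3]
tcp_rot: [-3.141, -0.0, 1.456]
contact_force: [-1.3, 1.3, 0.7]
grip_width: 0.6
```

```bash
python3 -c "
from h import *
go((-40,0,78)); save('scene','scene1.png'); save('wrist','wrist1.png')"
```

```text
t 2.72 box [-39.9   1.5 198.3] w 0.6 F [-1.3  1.3  0.7] q [-0.09  0.32  1.56  0.    1.26  0.03]
turn [-0.05 -0.01  0.31] shift [ -1.5  -0.  120.3]
```

View pics/wrist1.png

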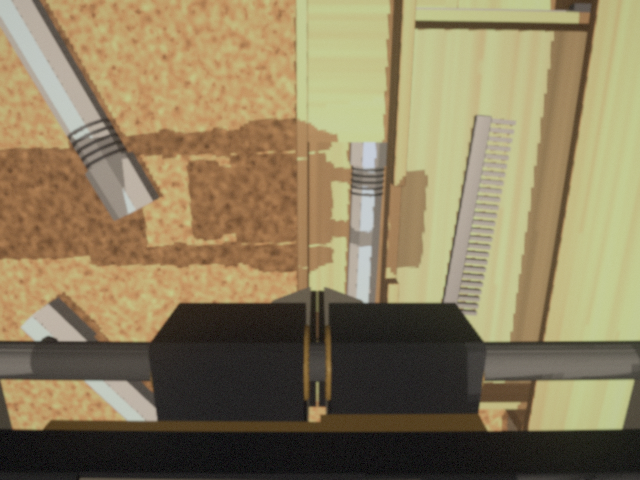

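The wrist view shows the fingertips at column 317, left of (in front of) the drawer front at column 392. The torch is at columns 350-385. Descending.

Call:
send_rows --targets '[[[0,0,0,0,0,40,1],[0,0,0,0,0,80,1],[0,0,0,0,0,110,1],[0,0,0,0,0,120,1],[0,0,0,0,0,120,1]]]'

```text
time: 3.23
tool_pos: [507.8, 35.0, 77.0]
tcp_rot: [-3.136, -0.0, 1.461]
contact_force: [1.1, 0.1, 0.8]
grip_width: 0.4
```

```bash
python3 -c "
from h import *
go((93,0,78)); im=save('scene','scene2.png'); save('wrist','wrist2.png')"
```

```text
t 3.23 box [-43.   4.  77.] w 0.4 F [1.1 0.1 0.8] q [-0.08  0.45  1.73  0.    0.97  0.03]
turn [-0.3 -0.   0.6] shift [ -5.4 135.9  -1.7]
```

View pics/scene2.png

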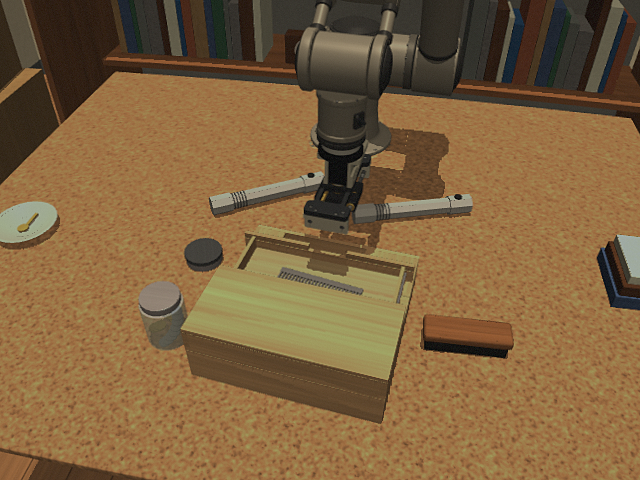

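Call:
send_rows --targets '[[[0,0,0,-1,12,0,1],[0,0,0,-2,24,0,1],[0,0,0,-3,36,0,1],[0,0,0,-4,48,0,1],[0,0,0,-4,60,0,1]]]'

```text
time: 3.75
tool_pos: [571.4, 23.0, 81.8]
tcp_rot: [3.137, -0.0, 1.46]
contact_force: [0.9, -0.1, 1.2]
grip_width: 0.4
```

Call:
send_rows --targets '[[[0,0,0,0,12,0,1],[0,0,0,0,24,0,1],[0,0,0,0,36,0,1],[0,0,0,0,48,0,1],[0,0,0,0,54,0,1]]]'

```text
time: 4.17
tool_pos: [625.5, 17.0, 81.7]
tcp_rot: [3.136, -0.0, 1.46]
contact_force: [0.0, 0.6, 0.5]
grip_width: 0.3
```

```bash
python3 -c "
from h import *
go((93,0,78)); im=save('scene','scene3.png'); save('top','top3.png')"
```

```text
t 4.17 box [76.1  0.2 81.7] w 0.3 F [0.  0.6 0.5] q [-0.1   0.63  1.39  0.    1.12  0.02]
turn [ 0.31 -0.01  0.51] shift [-0.4 16.9  3.8]
```

View pics/scene3.png

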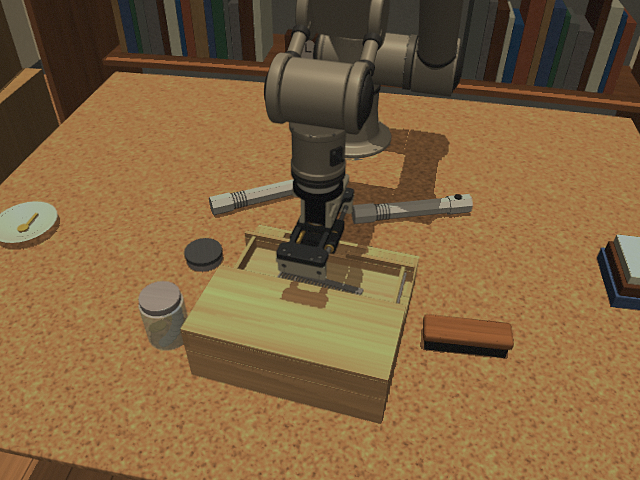

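```bash
python3 -c "
from h import *
save('wrist','wrist3.png'); t=cv2.imread('pics/top3.png'); cv2.imwrite('pics/top3c.png',cv2.resize(t[65:275,225:435],None,fx=2.8,fy=2.8))"
```

```text
(no output)
```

View pics/wrist3.png

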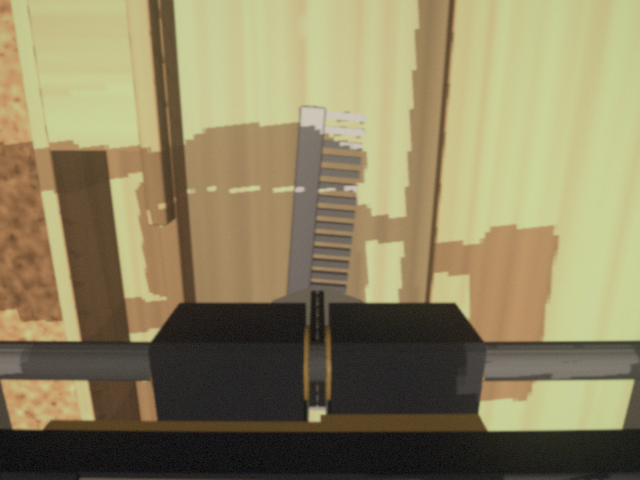

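View pics/top3c.png

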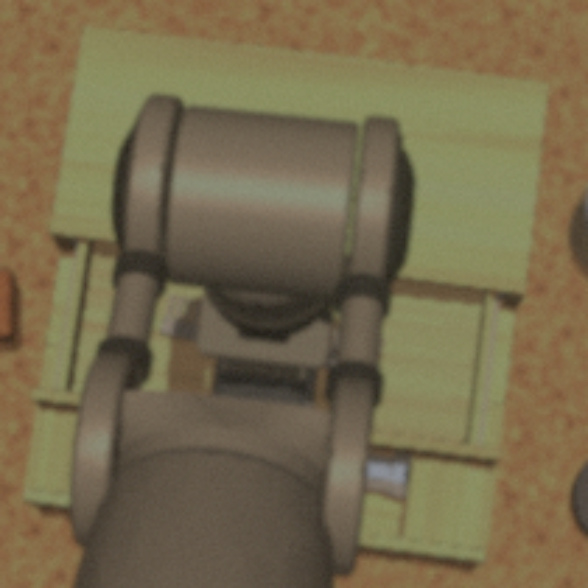

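View pics/wrist2.png

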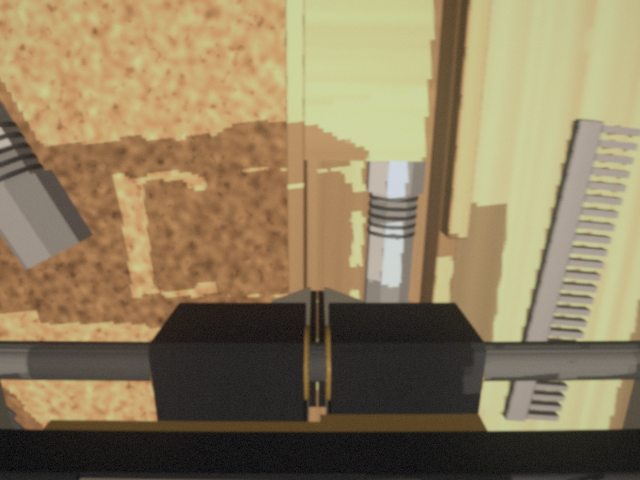

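```bash
python3 - <<'E'
from h import *
o=get_obs(); p=o['tool_pos']; print(p,o['tcp_rot'])
Rt=R.from_euler('xyz',o['tcp_rot'])
im=save('scene','s4.png')[:,:,::-1].copy()
a,b=200,230
S=8
cr=cv2.resize(im[215:290,260:360],None,fx=S,fy=S,interpolation=cv2.INTER_CUBIC)
for d,c in [((0,0,0),(0,0,255)),((0,0,-66),(255,0,0)),((0,95,-66),(0,255,0)),((0,-95,-66),(0,255,255))]:
    r=proj('scene',p+Rt.apply(d)); print(d,r); cv2.circle(cr,(int((r[1]-260)*S),int((r[0]-215)*S)),6,c,-1)
for d,c in [((10,34,92),(255,0,255)),((10,-34,92),(255,0,255)),((10,0,66),(255,255,0))]:
    r=proj('scene',bw(d)); cv2.circle(cr,(int((r[1]-260)*S),int((r[0]-215)*S)),6,c,-1)
cv2.imwrite('pics/s4c.png',cr)
M=camera_model('wrist'); print(proj('wrist',p,M), np.linalg.inv(M['world_to_cam'])[:3,3])
E
```

```text
[623.4465034   17.17418654  80.16556258] [ 3.13959622e+00 -1.75093723e-04  1.45988377e+00]
(0, 0, 0) [280.75549682 317.07603244]
(0, 0, -66) [252.22484832 317.36531063]
(0, 95, -66) [292.75858355 299.91213188]
(0, -95, -66) [217.35274053 332.38283133]
[288.88310513 318.39932696] [630.93043236  93.67651385 266.30119551]
```

View pics/s4c.png

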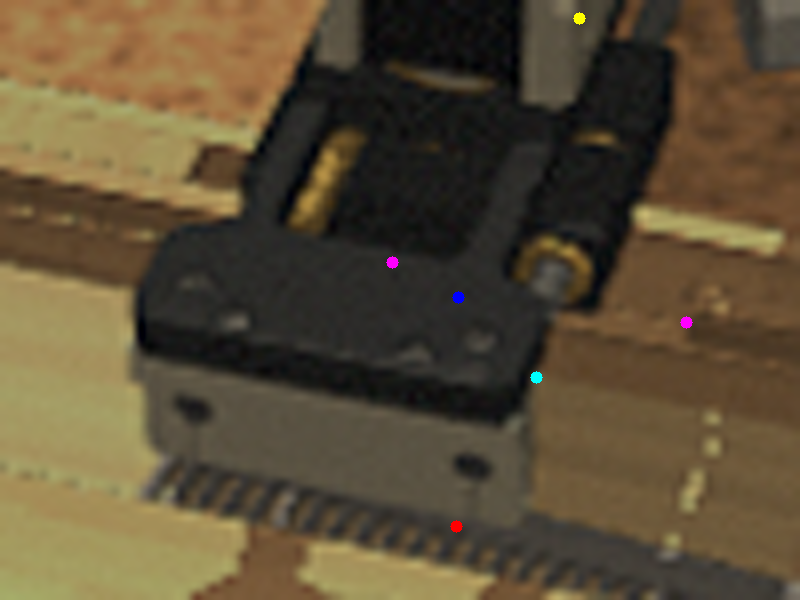

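```bash
python3 - <<'E'
from h import *
np.set_printoptions(precision=1,suppress=True)
M=camera_model('wrist')
for n,d in dict(case=(120,80,116),case0=(120,0,116),dr=(10,80,104),notch=(10,34,104),notchb=(10,34,92),front=(-54,80,66),mouth=(-46,60,66),mouthb=(0,60,66)).items(): print(n,proj('wrist',bw(d),M))
print(get_obs()['tool_pos'],get_obs()['joint_positions'])
E
python3 -c "
import cv2
a=cv2.imread('pics/wrist3.png');cv2.imwrite('pics/w3c.png',cv2.resize(a[60:320,0:350],None,fx=2.2,fy=2.2))"
```

```text
case [108.9 459. ]
case0 [325.8 438.3]
dr [106.8 143.7]
notch [230.1 155.3]
notchb [222.8 165.6]
front [108.4  34.9]
mouth [153.6  58.9]
mouthb [153.9 158. ]
[622.8  17.2  79.8] [-0.1  0.6  1.4  0.   1.1  0. ]
```

View pics/w3c.png

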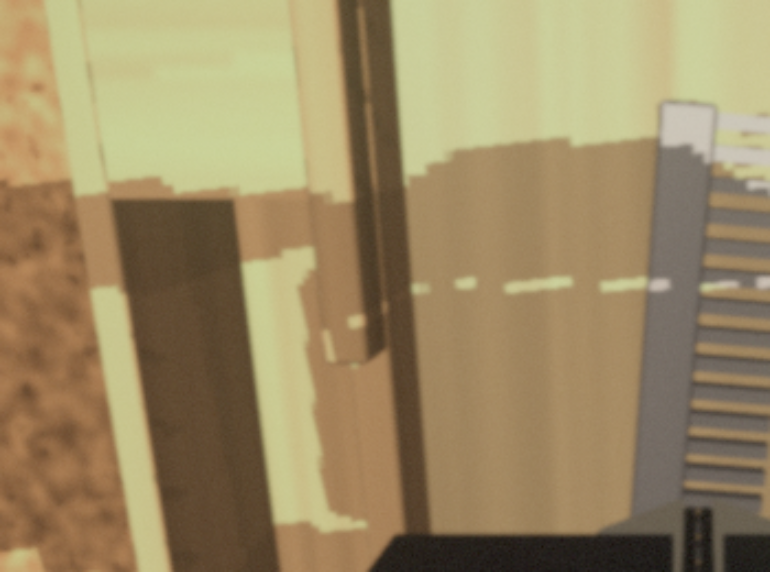

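```bash
python3 - <<'E'
from h import *
S=7
for f,p,rr,cc in [('scene1',[510.6,32.1,198.3],130,270),('scene2',[507.8,35,77],175,290)]:
    im=cv2.imread(f'pics/{f}.png'); cr=cv2.resize(im[rr:rr+85,cc:cc+110],None,fx=S,fy=S,interpolation=cv2.INTER_CUBIC)
    r=proj('scene',p); print(f,r); cv2.circle(cr,(int((r[1]-cc)*S),int((r[0]-rr)*S)),4,(0,0,255),-1)
    cv2.imwrite(f'pics/{f}c.png',cr)
E
```

```text
scene1 [187.36088574 337.26218159]
scene2 [239.65357891 337.03086213]
```

View pics/scene1c.png

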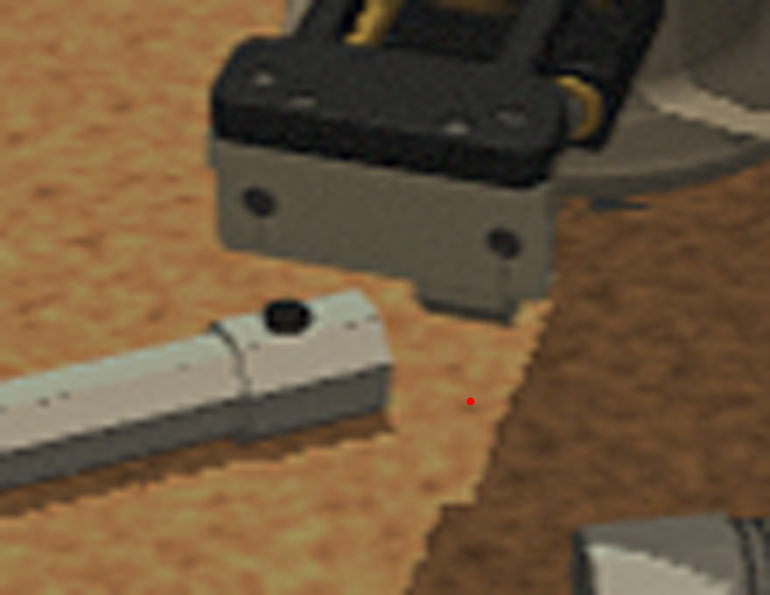

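View pics/scene2c.png

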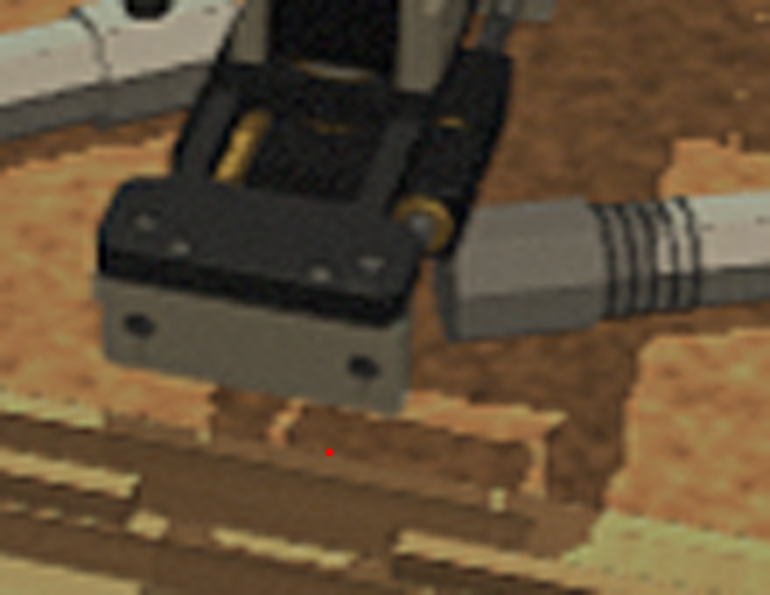

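```bash
python3 - <<'E'
from h import *
np.set_printoptions(precision=1,suppress=True)
o=get_obs(); p=o['tool_pos']; Rt=R.from_euler('xyz',o['tcp_rot']); M=camera_model('wrist')
for x in (-9.5,0,9.5):
  for z in (0,-10,-20,-30): print(x,z,proj('wrist',p+Rt.apply([x,0,z]),M))
T=np.array(M['world_to_cam']); print(Rt.inv().apply(-T[:3,:3].T@[0,0,1]), Rt.inv().apply(np.linalg.inv(T)[:3,3]-p))
a=cv2.imread('pics/wrist3.png');cv2.imwrite('pics/w3d.png',cv2.resize(a[270:430,220:420],None,fx=4,fy=3.7,interpolation=cv2.INTER_CUBIC))
E
```

```text
-9.5 0 [307.4 317.1]
-9.5 -10 [316.9 317.1]
-9.5 -20 [327.3 317.1]
-9.5 -30 [338.9 317.2]
0 0 [288.6 317.1]
0 -10 [297.3 317.1]
0 -20 [306.9 317.1]
0 -30 [317.5 317.2]
9.5 0 [269.4 317.1]
9.5 -10 [277.2 317.1]
9.5 -20 [285.8 317.2]
9.5 -30 [295.5 317.2]
[-0.3  0.   1. ] [  76.9   -0.2 -186.5]
```

View pics/w3d.png

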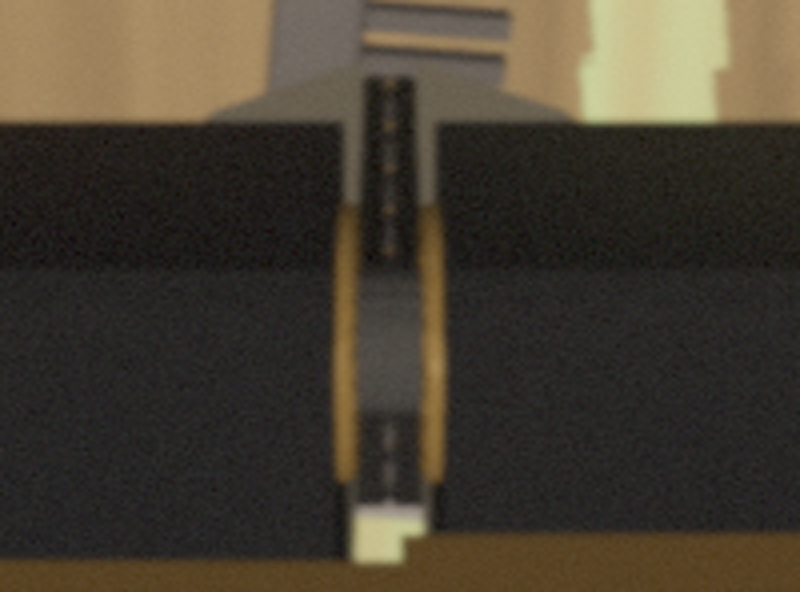

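The wrist crop puts the visible fingertips at row 290. Tips at the reported TCP would be at row 269, and the scene view agrees with this, so the real tips sit about 24 mm above the reported TCP. That is why they passed over the notch. I'll back out and retry lower.

Call:
send_rows --targets '[[[0,0,0,0,0,-30,1],[0,0,0,0,0,-50,1],[0,0,0,0,-40,-50,1],[0,0,0,0,-80,-50,1],[0,0,0,0,-122,-50,1]]]'

```text
time: 4.78
tool_pos: [500.2, 30.7, 129.2]
tcp_rot: [3.141, -0.0, 1.46]
contact_force: [0.6, 1.3, -0.1]
grip_width: 0.7
```

Call:
send_rows --targets '[[[0,0,0,0,0,0,0.1],[0,0,0,0,0,0,0.1],[0,0,0,0,0,0,0.1],[0,0,0,0,0,0,0.1]]]'

```text
time: 5.12
tool_pos: [503.6, 30.3, 129.6]
tcp_rot: [3.139, -0.0, 1.459]
contact_force: [0.0, 0.7, -0.1]
grip_width: 22.4
```

```bash
python3 - <<'E'
from h import *
go((-45,0,54)); save('wrist','w5.png'); save('scene','s5.png'); 
r=proj('scene',get_obs()['tool_pos']); print(r)
S=7;rr,cc=160,270;im=cv2.imread('pics/s5.png'); cr=cv2.resize(im[rr:rr+85,cc:cc+110],None,fx=S,fy=S,interpolation=cv2.INTER_CUBIC)
cv2.circle(cr,(int((r[1]-cc)*S),int((r[0]-rr)*S)),4,(0,0,255),-1); cv2.imwrite('pics/s5c.png',cr)
E
```

```text
t 5.12 box [-46.6  -1.1 129.6] w 22.4 F [ 0.   0.7 -0.1] q [-0.09  0.37  1.69  0.    1.08  0.02]
turn [ 0.16 -0.01  0.49] shift [ 1.1  1.4 75.6]
[216.0958244  335.69908285]
```

View pics/w5.png

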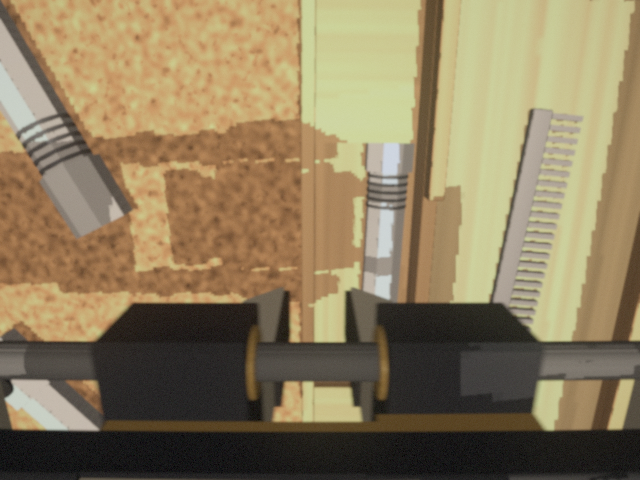

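View pics/s5c.png

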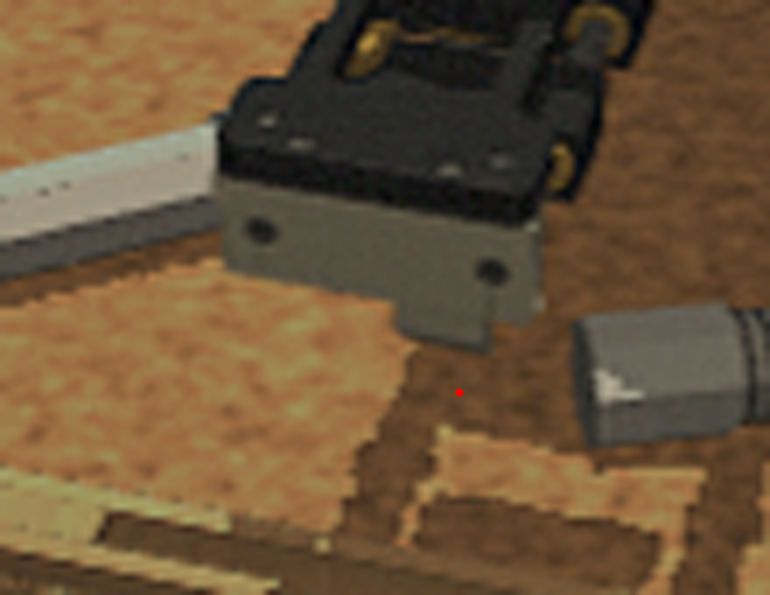

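```bash
python3 - <<'E'
from h import *
np.set_printoptions(precision=1,suppress=True)
o=get_obs(); p=o['tool_pos']; Rt=R.from_euler('xyz',o['tcp_rot']); M=camera_model('wrist'); print(M['K'],M['k1'])
w=o['grip_width']/2
for x in (9.5,0,-9.5):
  for z in (0,-10,-20,-25,-30): print(x,z,[proj('wrist',p+Rt.apply([x,s*w,z]),M) for s in (1,-1)])
a=cv2.imread('pics/w5.png');cv2.imwrite('pics/w5d.png',cv2.resize(a[270:430,220:420],None,fx=4,fy=3.7,interpolation=cv2.INTER_CUBIC))
E
```

```text
[[432.    0.  316.9]
 [  0.  432.  241.5]
 [  0.    0.    1. ]] -0.02757422099609693
9.5 0 [array([269.3, 350.6]), array([269.3, 283.6])]
9.5 -10 [array([277.1, 352.3]), array([277.1, 281.9])]
9.5 -20 [array([285.8, 354.2]), array([285.8, 280. ])]
9.5 -25 [array([290.4, 355.2]), array([290.4, 279. ])]
9.5 -30 [array([295.4, 356.3]), array([295.4, 278. ])]
0 0 [array([288.6, 350.1]), array([288.6, 284. ])]
0 -10 [array([297.2, 351.8]), array([297.2, 282.4])]
0 -20 [array([306.8, 353.6]), array([306.8, 280.6])]
0 -25 [array([312. , 354.6]), array([312. , 279.6])]
0 -30 [array([317.5, 355.7]), array([317.5, 278.6])]
-9.5 0 [array([307.3, 349.7]), array([307.3, 284.5])]
-9.5 -10 [array([316.8, 351.3]), array([316.8, 282.9])]
-9.5 -20 [array([327.2, 353.1]), array([327.2, 281.1])]
-9.5 -25 [array([332.9, 354.1]), array([332.9, 280.2])]
-9.5 -30 [array([338.8, 355.1]), array([338.8, 279.2])]
```

View pics/w5d.png

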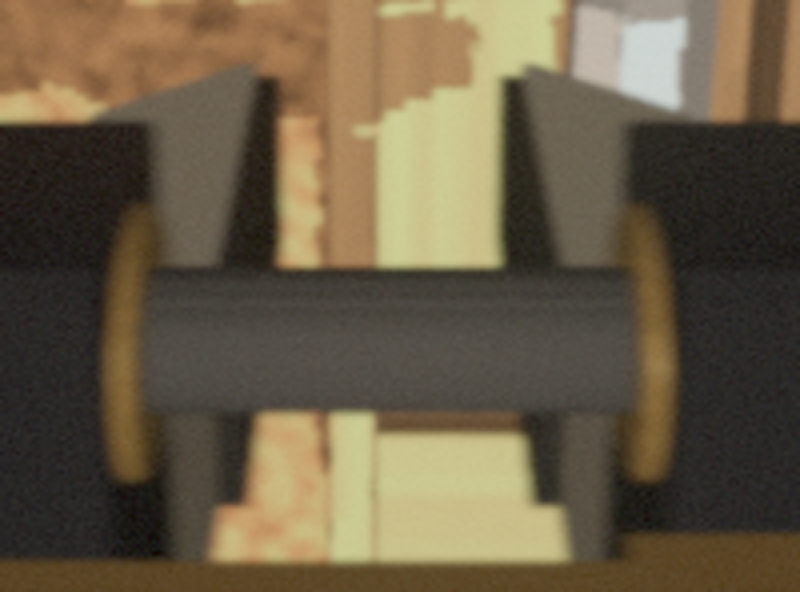

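Call:
send_rows --targets '[[[0,0,0,0,0,25,1],[0,0,0,0,1,50,1],[0,0,0,0,1,70,1],[0,0,0,0,1,77,1],[0,0,0,0,1,77,1]]]'

```text
time: 5.63
tool_pos: [502.3, 30.4, 50.1]
tcp_rot: [-3.138, -0.0, 1.46]
contact_force: [-0.5, -0.1, 0.3]
grip_width: 6.0
```

Call:
send_rows --targets '[[[0,0,0,0,10,0,1],[0,0,0,0,20,0,1],[0,0,0,0,30,0,1],[0,0,0,0,40,0,1],[0,0,0,0,50,0,1]]]'

```text
time: 6.05
tool_pos: [553.9, 24.7, 53.3]
tcp_rot: [3.14, -0.0, 1.46]
contact_force: [-2.4, 1.3, 1.6]
grip_width: 0.5
```

```bash
python3 - <<'E'
from h import *
go((93,0,52)); save('wrist','w6.png'); save('top','t6.png')
t=cv2.imread('pics/t6.png'); cv2.imwrite('pics/t6c.png',cv2.resize(t[65:275,225:435],None,fx=2.8,fy=2.8))
E
```

```text
t 6.05 box [ 4.  -0.7 53.3] w 0.5 F [-2.4  1.3  1.6] q [-0.09  0.55  1.63  0.    0.96  0.02]
turn [ 0.08 -0.    0.49] shift [-0.1 89.   1.4]
```

View pics/t6c.png

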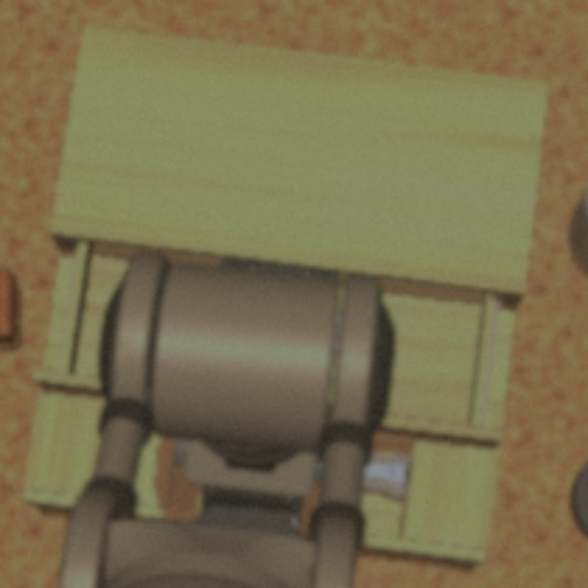

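View pics/w6.png

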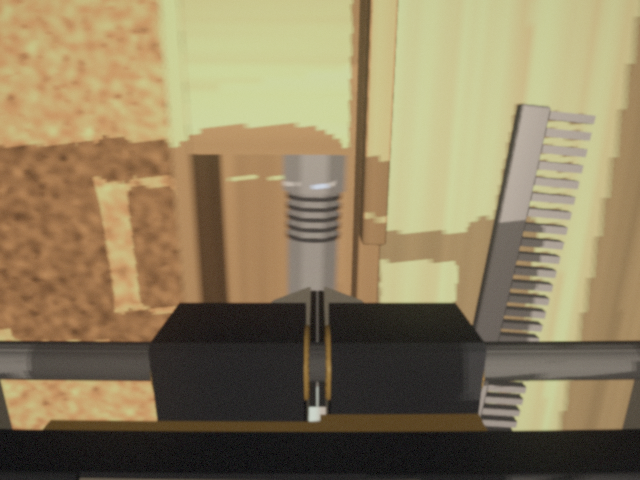

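The drawer moves now (front at about x = 24, comb still in the tray). I'll continue the push with a slight raise.

Call:
send_rows --targets '[[[0,0,0,0,10,-4,1],[0,0,0,0,20,-4,1],[0,0,0,0,30,-4,1],[0,0,0,0,40,-4,1],[0,0,0,0,50,-4,1]]]'

```text
time: 6.57
tool_pos: [602.5, 19.2, 56.9]
tcp_rot: [3.141, 0.0, 1.46]
contact_force: [-1.9, -0.9, 2.2]
grip_width: 0.3
```

Call:
send_rows --targets '[[[0,0,0,0,8,0,1],[0,0,0,0,16,0,1],[0,0,0,0,24,0,1],[0,0,0,0,30,0,1],[0,0,0,0,35,0,1]]]'

```text
time: 6.98
tool_pos: [637.9, 15.1, 56.7]
tcp_rot: [3.14, 0.0, 1.46]
contact_force: [-2.2, -2.0, 5.2]
grip_width: 0.5
```

```bash
python3 - <<'E'
from h import *
go((93,0,52)); save('wrist','w7.png')
E
```

```text
t 6.98 box [88.5 -0.2 56.7] w 0.5 F [-2.2 -2.   5.2] q [-0.1   0.68  1.37 -0.    1.09  0.02]
turn [0.07 0.01 0.49] shift [0.2 4.5 4.7]
```

View pics/w7.png

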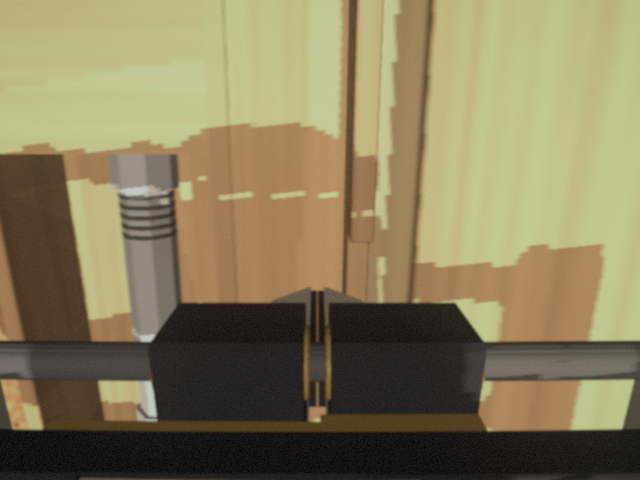

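Call:
send_rows --targets '[[[0,0,0,0,0,-4,1],[0,0,0,0,3,-5,1],[0,0,0,0,5,-5,1],[0,0,0,0,7,-5,1]]]'

```text
time: 7.37
tool_pos: [643.9, 14.8, 60.8]
tcp_rot: [-3.141, -0.0, 1.46]
contact_force: [-1.4, 1.1, 2.1]
grip_width: 0.4
```

```bash
python3 - <<'E'
from h import *
go((93,0,60)); save('wrist','w8.png')
M=camera_model('wrist')
for d in [(120,60,116),(112,60,104),(120,60,104),(112,34,92),(120,34,92),(46,60,66)]: print(d,proj('wrist',bw(d),M))
E
```

```text
t 7.37 box [94.6  0.3 60.8] w 0.4 F [-1.4  1.1  2.1] q [-0.1   0.68  1.34  0.    1.12  0.01]
turn [-0.03 -0.01  0.5 ] shift [-0.3 -1.6  0.8]
(120, 60, 116) [176.01911659 401.58627601]
(112, 60, 104) [170.94687274 370.55278642]
(120, 60, 104) [171.19880508 394.72674717]
(112, 34, 92) [237.02714422 363.70451358]
(120, 34, 92) [237.21261671 385.0921628 ]
(46, 60, 66) [158.52850899 200.56268567]
```

View pics/w8.png

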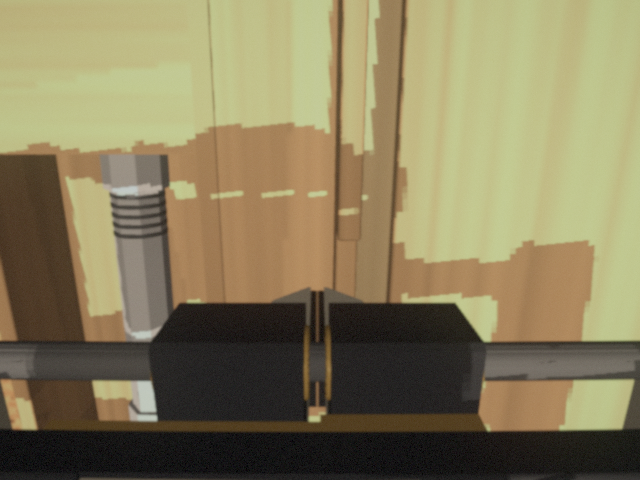

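Call:
send_rows --targets '[[[0,0,0,0,3,0,1],[0,0,0,0,5,0,1],[0,0,0,0,7,0,1],[0,0,0,0,9,0,1]]]'

```text
time: 7.75
tool_pos: [649.3, 14.2, 60.8]
tcp_rot: [-3.133, 0.0, 1.46]
contact_force: [-22.8, 0.9, 16.5]
grip_width: 0.6
```

Call:
send_rows --targets '[[[0,0,0,0,2,0,1],[0,0,0,0,4,0,1]]]'

```text
time: 7.92
tool_pos: [648.9, 14.2, 60.9]
tcp_rot: [-3.123, 0.001, 1.46]
contact_force: [-39.3, 2.5, 25.3]
grip_width: 0.2
```

```bash
python3 - <<'E'
from h import *
go((93,0,60)); save('wrist','w9.png')
M=camera_model('wrist')
for d in [(120,60,116),(112,60,104),(120,60,104),(112,34,92),(120,34,92),(46,60,66)]: print(d,proj('wrist',bw(d),M))
E
```

```text
t 7.92 box [99.6  0.3 60.9] w 0.2 F [-39.3   2.5  25.3] q [-0.1   0.7   1.31 -0.    1.15  0.01]
turn [-1.05  0.04  0.53] shift [-0.2 -6.6  1. ]
(120, 60, 116) [176.11669001 383.30077281]
(112, 60, 104) [170.93298395 354.28869967]
(120, 60, 104) [171.24690503 378.57335449]
(112, 34, 92) [237.05673094 349.85737267]
(120, 34, 92) [237.36120432 371.32555722]
(46, 60, 66) [158.09567486 190.01623926]
```

View pics/w9.png

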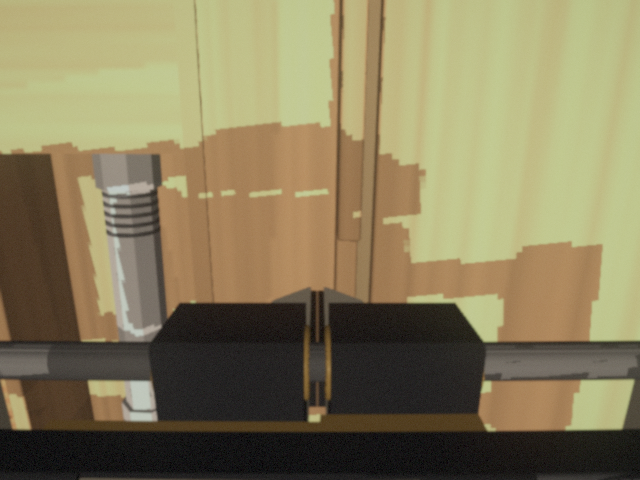

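Call:
send_rows --targets '[[[0,0,0,0,-6,0,1],[0,0,0,0,-10,-2,1],[0,0,0,0,-14,-2,1]]]'

```text
time: 8.22
tool_pos: [643.5, 14.7, 63.1]
tcp_rot: [3.14, -0.0, 1.46]
contact_force: [1.2, -0.5, -0.4]
grip_width: 0.8
```

```bash
python3 - <<'E'
from h import *
go((93,0,60)); save('wrist','w10.png'); save('scene','s10.png')
M=camera_model('wrist')
for d in [(120,60,116),(112,60,104),(120,60,104),(112,34,92),(120,34,92),(46,60,66)]: print(d,proj('wrist',bw(d),M))
a=cv2.imread('pics/w10.png');cv2.imwrite('pics/w10c.png',cv2.resize(a[60:300,170:450],None,fx=2.8,fy=2.4,interpolation=cv2.INTER_CUBIC))
E
```

```text
t 8.22 box [94.2  0.1 63.1] w 0.8 F [ 1.2 -0.5 -0.4] q [-0.1   0.68  1.35  0.    1.12  0.01]
turn [ 0.09 -0.    0.49] shift [-0.1 -1.2  3.1]
(120, 60, 116) [174.59753522 404.15196637]
(112, 60, 104) [169.70035992 373.30466007]
(120, 60, 104) [169.94725096 397.15421782]
(112, 34, 92) [235.14262809 366.20535711]
(120, 34, 92) [235.32150758 387.33920113]
(46, 60, 66) [157.65712982 204.43616494]
```

View pics/w10c.png

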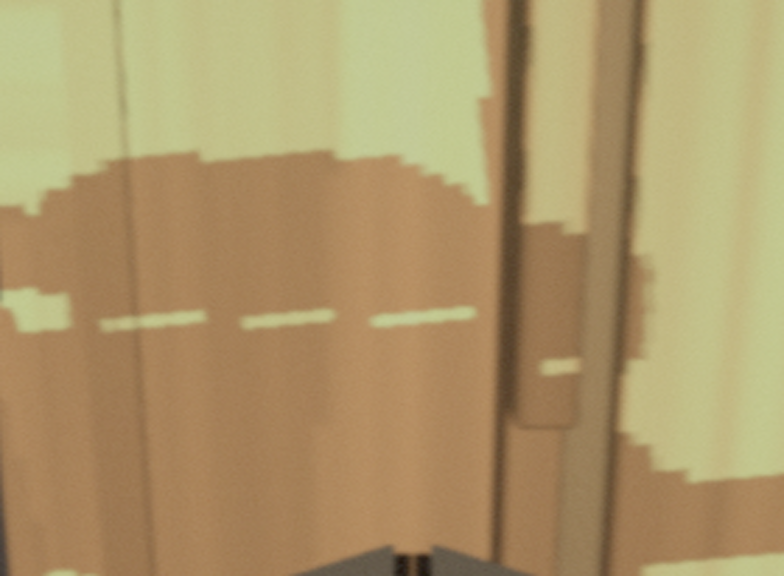

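View pics/s10.png

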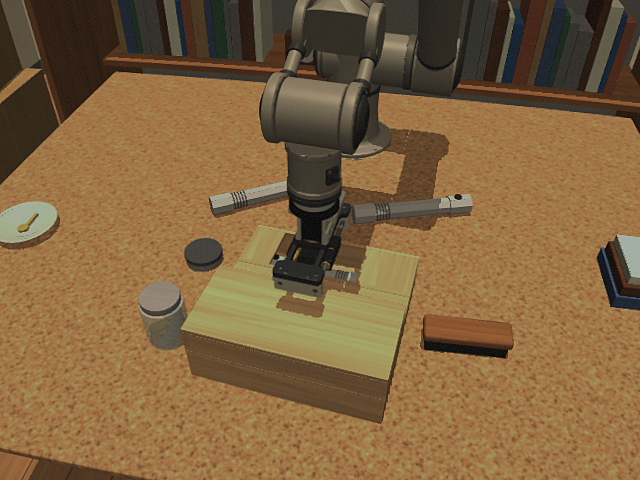

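The drawer hit its stop, with about 39 N in x and 25 N upward. The upward part suggests chamfered tips riding on the notch edge. The image suggests roughly 3 mm may remain, so I'll push again with the fingers lower.

Call:
send_rows --targets '[[[0,0,0,0,-20,0,1],[0,0,0,0,-20,6,1],[0,0,0,0,-20,12,1],[0,0,0,0,-20,12,1]]]'

```text
time: 8.65
tool_pos: [623.1, 16.9, 49.3]
tcp_rot: [-3.14, -0.0, 1.46]
contact_force: [0.0, -0.6, -0.1]
grip_width: 0.7
```

Call:
send_rows --targets '[[[0,0,0,0,5,0,1],[0,0,0,0,10,0,1],[0,0,0,0,14,0,1],[0,0,0,0,17,0,1]]]'

```text
time: 8.98
tool_pos: [641.0, 14.9, 50.8]
tcp_rot: [3.141, -0.0, 1.46]
contact_force: [-1.9, 0.4, 1.1]
grip_width: 0.2
```

```bash
python3 - <<'E'
from h import *
go((93,0,50))
E
```

```text
t 8.98 box [91.7  0.  50.8] w 0.2 F [-1.9  0.4  1.1] q [-0.1   0.69  1.36  0.    1.09  0.02]
turn [ 0.01 -0.    0.49] shift [-0.   1.3  0.8]
```

Call:
send_rows --targets '[[[0,0,0,0,1.5,0,1],[0,0,0,0,3,0,1],[0,0,0,0,3,0,1]]]'

```text
time: 9.23
tool_pos: [642.6, 14.8, 50.8]
tcp_rot: [-3.14, 0.0, 1.46]
contact_force: [-3.0, 0.4, 2.1]
grip_width: -0.0
```

Call:
send_rows --targets '[[[0,0,0,0,1,0,1],[0,0,0,0,2,0,1],[0,0,0,0,2,0,1]]]'

```text
time: 9.48
tool_pos: [642.8, 14.7, 50.7]
tcp_rot: [-3.136, 0.0, 1.46]
contact_force: [-9.6, 0.7, 5.0]
grip_width: 0.3
```

Call:
send_rows --targets '[[[0,0,0,0,1,0,1],[0,0,0,0,1.5,0,1]]]'

```text
time: 9.65
tool_pos: [642.8, 14.7, 50.6]
tcp_rot: [-3.133, 0.0, 1.46]
contact_force: [-15.9, -0.5, 8.7]
grip_width: 0.6
```

Call:
send_rows --targets '[[[0,0,0,0,-8,0,1],[0,0,0,0,-30,-5,1],[0,0,0,0,-60,-40,1],[0,0,0,0,-90,-80,0.5],[0,0,0,0,-100,-120,0.0]]]'

```text
time: 10.07
tool_pos: [547.8, 25.5, 159.6]
tcp_rot: [-3.137, -0.0, 1.46]
contact_force: [0.7, 0.3, 0.3]
grip_width: 9.4
```

Call:
send_rows --targets '[[[0,0,0,0,0,0,0],[0,0,0,0,0,0,0],[0,0,0,0,0,0,0]]]'

```text
time: 10.32
tool_pos: [551.3, 25.0, 160.0]
tcp_rot: [3.14, -0.0, 1.46]
contact_force: [-0.2, 0.4, -0.8]
grip_width: 29.0
```

```bash
python3 - <<'E'
from h import *
np.set_printoptions(precision=1,suppress=True)
go((0,-45,120)); M=camera_model('wrist'); save('wrist','w11.png'); save('scene','s11.png')
for d in [(120,60,116),(112,60,104),(120,60,104),(112,34,92),(120,34,92),(46,60,66),(-54,60,66),(-46,60,66)]: print(d,proj('wrist',bw(d),M))
a=cv2.imread('pics/w11.png');cv2.imwrite('pics/w11c.png',cv2.resize(a[0:300,200:640],None,fx=1.8,fy=1.8,interpolation=cv2.INTER_CUBIC))
for l in ['flashlight','tail_end','mouth_long','drawer_front']:
    for d in place_of(l,'wrist'):
        print(l,d['location'],d['conf'], wb(atz('wrist',d['location'],{'flashlight':25,'tail_end':25,'mouth_long':66,'drawer_front':80}[l],M)))
E
```

```text
t 10.32 box [  1.4  -0.7 160. ] w 29.0 F [-0.2  0.4 -0.8] q [-0.1  0.4  1.5  0.   1.2  0. ]
turn [ 0.1 -0.   0.5] shift [-44.3  -1.8  40. ]
(120, 60, 116) [151.3 542.2]
(112, 60, 104) [149.4 517.2]
(120, 60, 104) [149.6 531.4]
(112, 34, 92) [192.2 502.4]
(120, 34, 92) [192.3 515.6]
(46, 60, 66) [143.7 387.7]
(-54, 60, 66) [142.3 230.4]
(-46, 60, 66) [142.3 243. ]
flashlight [247.8, 311.4] 0.7 [ -2.5 -22.2  25. ]
flashlight [431.2, 75.9] 0.58 [-214. -197.   25.]
tail_end [211.6, 66.3] 0.62 [-190.4    5.2   25. ]
mouth_long [142.4, 312.2] 0.88 [-2.  60.3 66. ]
drawer_front [240.7, 489.7] 0.95 [113.    0.4  80. ]
```

View pics/w11.png

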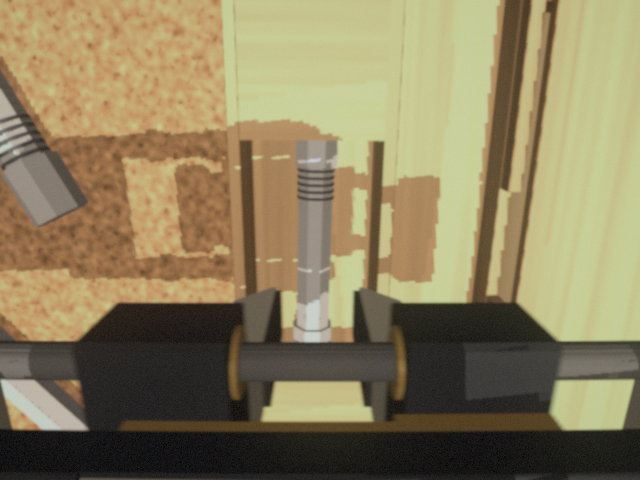

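View pics/s11.png

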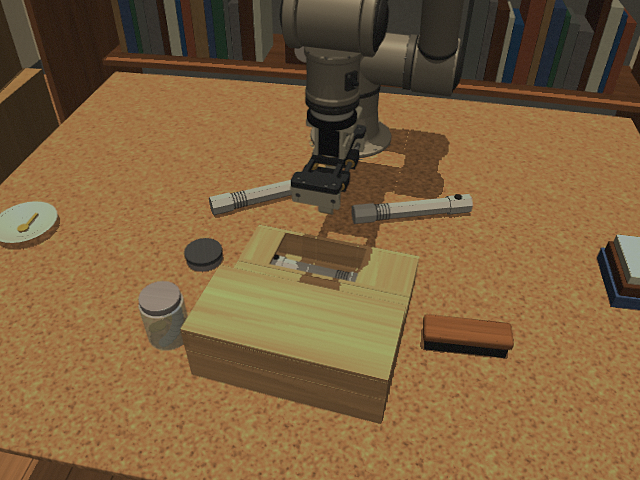

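Call:
send_rows --targets '[[[0,0,0,-20,-1,20,0.18],[0,0,0,-42,-2,60,0.18],[0,0,0,-42,-2,90,0.18],[0,0,0,-42,-2,110,0.18],[0,0,0,-42,-2,110,0.18]]]'

```text
time: 11.03
tool_pos: [540.9, -16.4, 45.1]
tcp_rot: [-3.132, -0.001, 1.459]
contact_force: [-1.2, -0.5, -0.1]
grip_width: 37.6
```

```bash
python3 - <<'E'
from h import *
np.set_printoptions(precision=1,suppress=True)
go((0,-45,20)); M=camera_model('wrist'); save('wrist','w12.png'); save('scene','s12.png')
a=cv2.imread('pics/s12.png');cv2.imwrite('pics/s12c.png',cv2.resize(a[180:300,230:390],None,fx=5,fy=5,interpolation=cv2.INTER_CUBIC))
E
```

```text
t 11.03 box [ -3.9 -43.1  45.1] w 37.6 F [-1.2 -0.5 -0.1] q [-0.2  0.6  1.7  0.   0.9 -0.1]
turn [-0.5 -0.   0.4] shift [-2.   4.2 25.1]
```

View pics/w12.png

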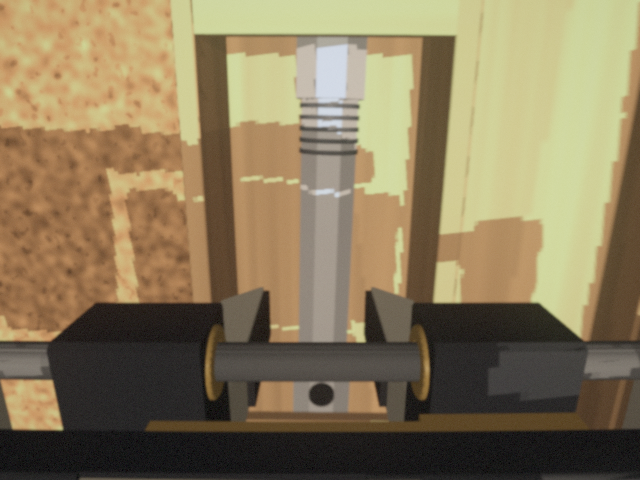

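View pics/s12c.png

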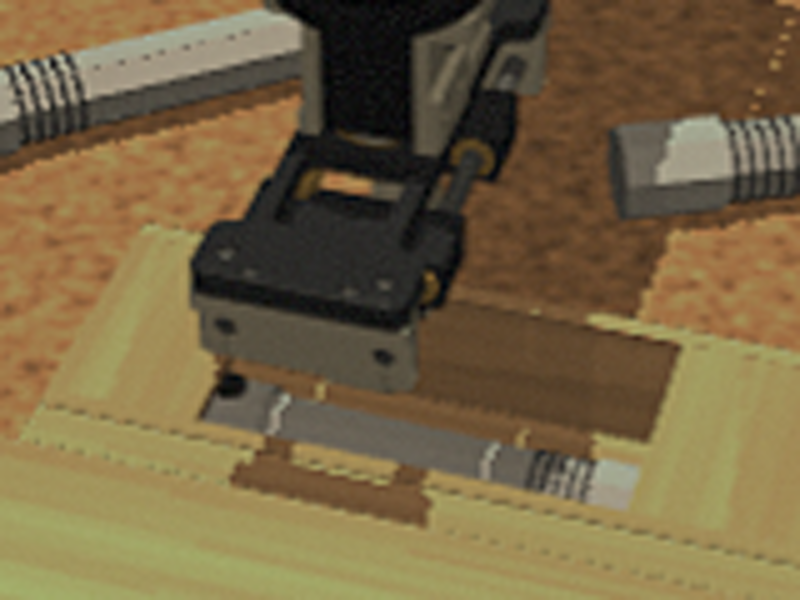

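Call:
send_rows --targets '[[[0,0,0,0,4,10,0.18],[0,0,0,0,4,20,0.18],[0,0,0,0,4,32,0.18],[0,0,0,0,4,40,0.18],[0,0,0,0,4,40,0.18]]]'

```text
time: 11.55
tool_pos: [547.5, -16.6, 8.5]
tcp_rot: [-3.139, -0.0, 1.46]
contact_force: [-0.0, -0.9, 0.4]
grip_width: 37.8
```

```bash
python3 - <<'E'
from h import *
np.set_printoptions(precision=1,suppress=True)
go((0,-45,-14)); M=camera_model('wrist'); save('wrist','w13.png'); save('scene','s13.png')
a=cv2.imread('pics/s13.png');cv2.imwrite('pics/s13c.png',cv2.resize(a[180:300,230:390],None,fx=5,fy=5,interpolation=cv2.INTER_CUBIC))
E
```

```text
t 11.55 box [  2.6 -42.5   8.5] w 37.8 F [-0.  -0.9  0.4] q [-0.2  0.6  1.7  0.   0.9 -0.1]
turn [-0.1 -0.   0.5] shift [-2.5 -2.6 22.5]
```

View pics/w13.png

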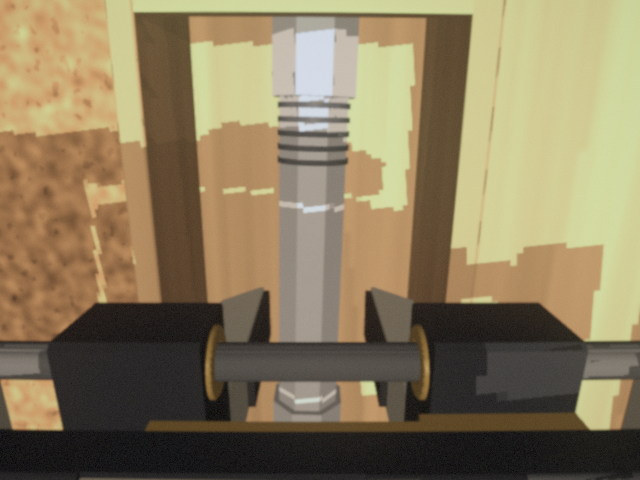

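View pics/s13c.png

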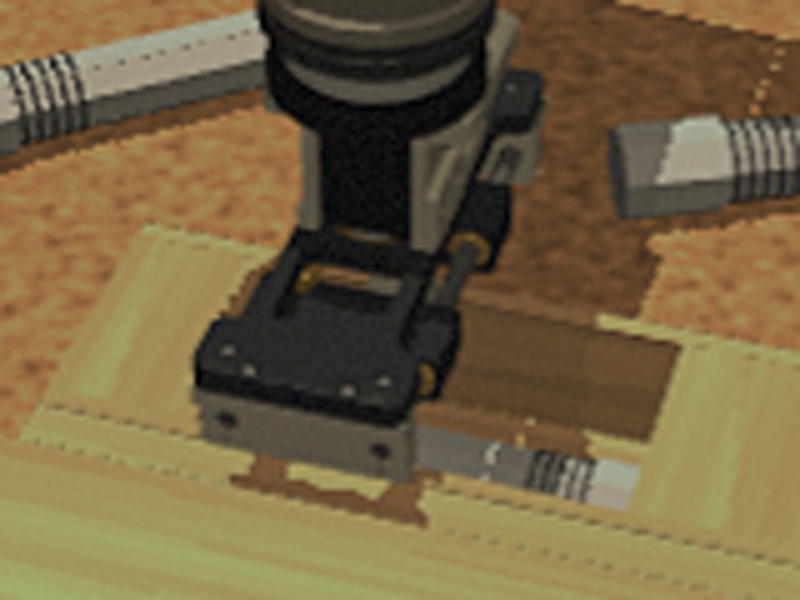

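Call:
send_rows --targets '[[[0,0,0,0,-4,0,0.18],[0,0,0,0,-4,5,0.18],[0,0,0,0,-4,10,0.18],[0,0,0,0,-4,14,0.18],[0,0,0,0,-4,14,0.18]]]'

```text
time: 12.07
tool_pos: [543.8, -16.4, -5.0]
tcp_rot: [-3.14, -0.0, 1.46]
contact_force: [-0.0, -0.2, 0.5]
grip_width: 37.8
```

```bash
python3 - <<'E'
from h import *
np.set_printoptions(precision=1,suppress=True)
go((0,-45,-14)); save('wrist','w14.png'); save('scene','s14.png')
a=cv2.imread('pics/s14.png');cv2.imwrite('pics/s14c.png',cv2.resize(a[180:300,230:390],None,fx=5,fy=5,interpolation=cv2.INTER_CUBIC))
E
```

```text
t 12.07 box [ -1.1 -42.7  -5. ] w 37.8 F [-0.  -0.2  0.5] q [-0.2  0.6  1.7  0.   0.8 -0.1]
turn [-0.1 -0.   0.5] shift [-2.3  1.1  9. ]
```

View pics/w14.png

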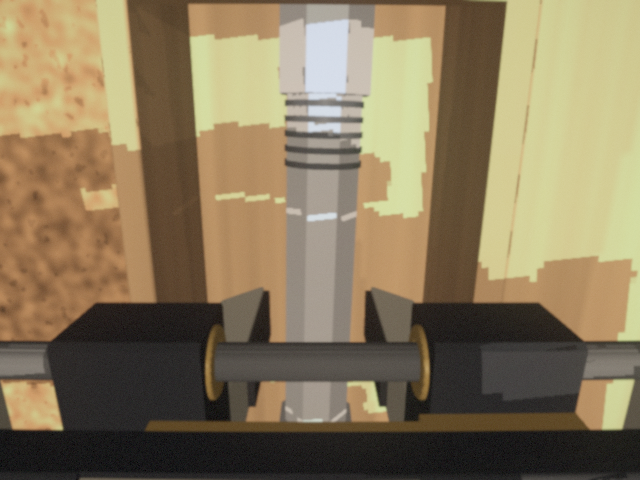

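View pics/s14c.png

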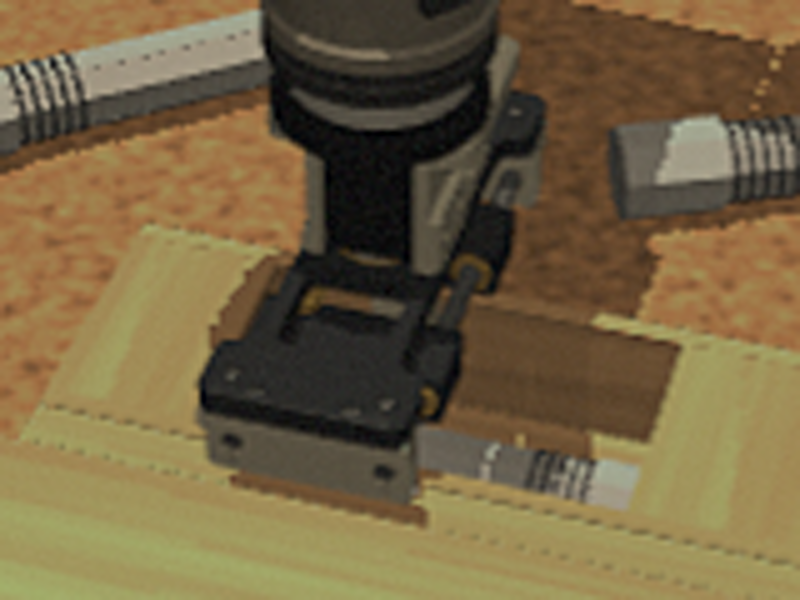

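Call:
send_rows --targets '[[[0,0,0,0,1,3,0.18],[0,0,0,0,1,6,0.18],[0,0,0,0,1,8,0.18],[0,0,0,0,1,8,0.18]]]'

```text
time: 12.5
tool_pos: [545.0, -16.5, -12.6]
tcp_rot: [-3.141, -0.0, 1.46]
contact_force: [-0.1, -0.0, -0.4]
grip_width: 37.7
```

```bash
python3 - <<'E'
from h import *
np.set_printoptions(precision=1,suppress=True)
go((0,-45,-14)); save('scene','s15.png')
a=cv2.imread('pics/s15.png');cv2.imwrite('pics/s15c.png',cv2.resize(a[180:300,230:390],None,fx=5,fy=5,interpolation=cv2.INTER_CUBIC))
E
```

```text
t 12.5 box [  0.1 -42.7 -12.6] w 37.7 F [-0.1 -0.  -0.4] q [-0.2  0.6  1.7  0.   0.8 -0.1]
turn [-0.1 -0.   0.5] shift [-2.3 -0.1  1.4]
```

View pics/s15c.png

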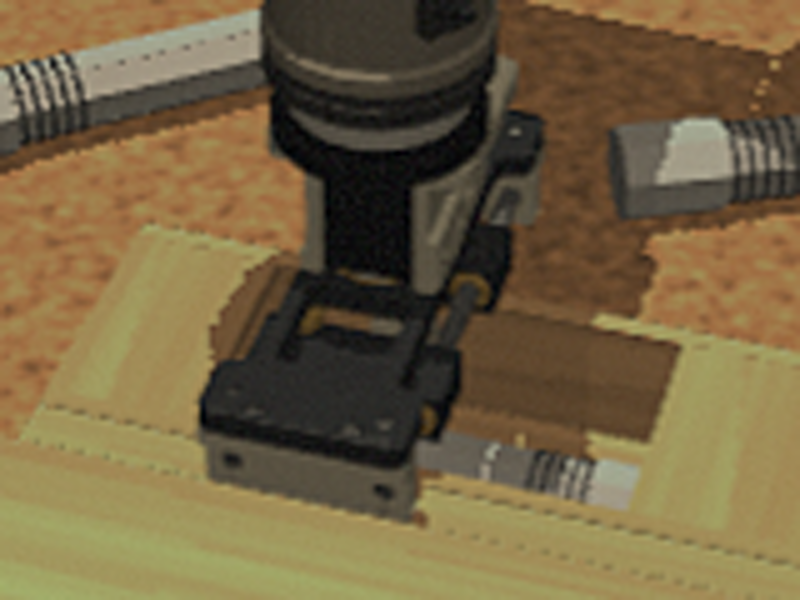

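Call:
send_rows --targets '[[[0,0,0,0,0,0,1],[0,0,0,0,0,0,1],[0,0,0,0,0,0,1],[0,0,0,0,0,0,1],[0,0,0,0,0,0,1]]]'

```text
time: 12.97
tool_pos: [545.3, -16.6, -11.9]
tcp_rot: [-3.141, -0.0, 1.46]
contact_force: [-0.6, -0.3, 1.5]
grip_width: 24.9
```

Call:
send_rows --targets '[[[0,0,0,0,0,-5,1],[0,0,0,0,0,-10,1],[0,0,0,0,0,-10,1]]]'

```text
time: 13.22
tool_pos: [546.1, -16.7, -1.0]
tcp_rot: [3.14, 0.0, 1.46]
contact_force: [-0.0, -0.1, -1.1]
grip_width: 24.6
```

```bash
python3 - <<'E'
from h import *
go((0,-45,-14)); save('wrist','w16.png')
E
```

```text
t 13.22 box [  1.3 -42.7  -1. ] w 24.6 F [-0.  -0.1 -1.1] q [-0.17  0.62  1.7   0.    0.83 -0.06]
turn [0.11 0.   0.5 ] shift [-2.3 -1.3 13. ]
```

View pics/w16.png

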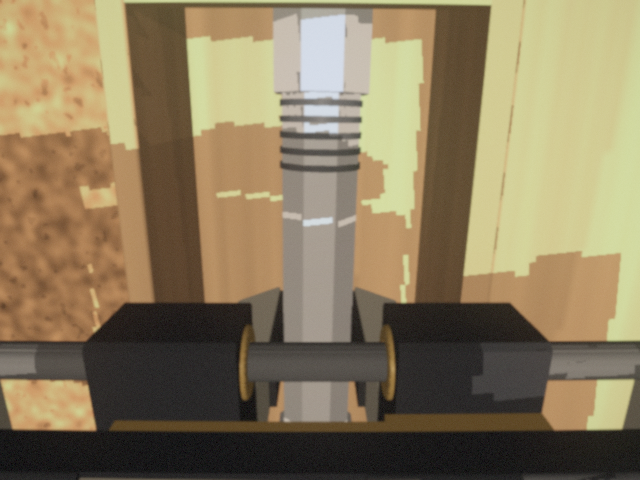

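Call:
send_rows --targets '[[[0,0,0,10,0,2,1],[0,0,0,22,0,2,1],[0,0,0,34,0,2,1],[0,0,0,46,0,2,1],[0,0,0,52,0,2,1]]]'

```text
time: 13.68
tool_pos: [551.1, 37.5, -4.2]
tcp_rot: [-3.141, -0.0, 1.461]
contact_force: [0.0, 0.2, -1.6]
grip_width: 25.0
```

```bash
python3 - <<'E'
from h import *
go((0,10,-3)); save('wrist','w17.png'); save('scene','s17.png')
a=cv2.imread('pics/s17.png');cv2.imwrite('pics/s17c.png',cv2.resize(a[180:300,230:390],None,fx=5,fy=5,interpolation=cv2.INTER_CUBIC))
E
```

```text
t 13.68 box [-0.3 11.7 -4.2] w 25.0 F [ 0.   0.2 -1.6] q [-0.07  0.63  1.68  0.    0.83  0.04]
turn [-0.01 -0.02  0.59] shift [-1.7  0.2 -1.2]
```

View pics/s17c.png

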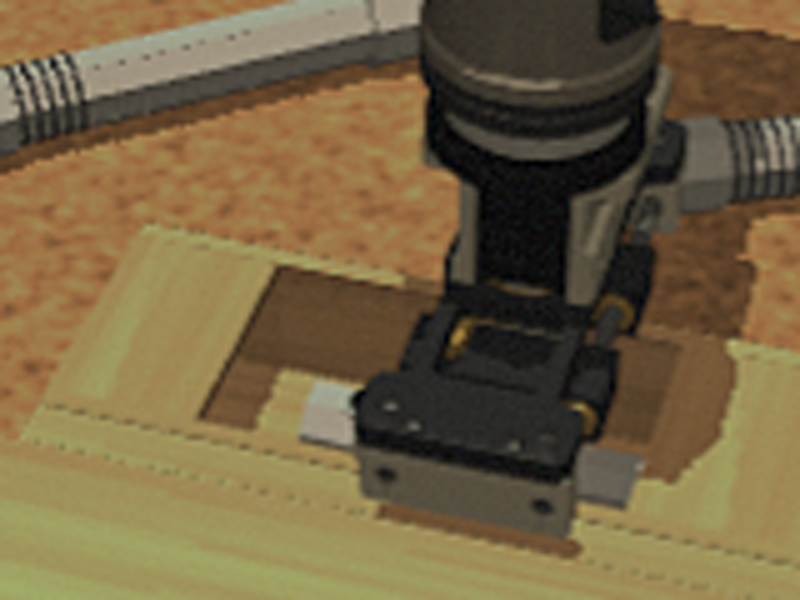

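View pics/w17.png

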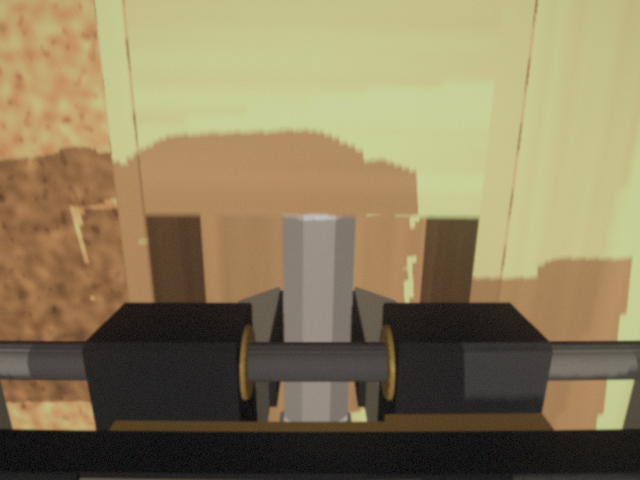

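```bash
cat > plan.py <<'E'
import numpy as np
from scipy.spatial.transform import Rotation as R
W=np.array([(11.7,33,0),(11,44,6),(8,54,12),(-8,62,17),(-25,71,21),(-45,82,24),(-65,94,26),(-65,130,26)],float)
def pose(w):
    Rt=R.from_rotvec([-np.radians(w[2]),0,0])*R.from_euler('xyz',[np.pi,0,np.pi/2])
    return Rt,np.array([0,w[0],w[1]])+Rt.apply([0,0,37])
for a,b in [(0,2),(2,4),(4,6)]:
    R0,p0=pose(W[a]); print('call from',a)
    for s in (0.5,1,1.5,2):
        k=int(a+s); f=a+s-k; w=W[k]*(1-f)+(W[min(k+1,7)]*f if f else 0)
        R1,p1=pose(w); print(np.round((R0.inv()*R1).as_rotvec(degrees=True),1),np.round(R0.inv().apply(p1-p0),1))
E
python3 plan.py
```

```text
call from 0
[-0. -3. -0.] [-2.3  0.  -5.6]
[-0. -6. -0.] [ -4.6   0.  -11.2]
[-0. -9. -0.] [ -8.    0.  -16.5]
[ -0. -12.  -0.] [-11.4   0.  -21.8]
call from 2
[ 0.  -2.5 -0. ] [-10.3   0.   -2.3]
[ 0. -5. -0.] [-20.5   0.   -4.6]
[-0. -7. -0.] [-31.1   0.   -7.4]
[-0. -9. -0.] [-41.6   0.  -10.2]
call from 4
[-0.  -1.5  0. ] [-12.3   0.   -1.6]
[ 0. -3. -0.] [-24.6   0.   -3.2]
[ 0. -4. -0.] [-36.7   0.   -5.2]
[-0. -5. -0.] [-48.8   0.   -7.3]
```

Call:
send_rows --targets '[[[0,-3,0,-2.5,0,-5.5,1],[0,-6,0,-4.5,0,-11,1],[0,-9,0,-8,0,-16.5,1],[0,-12,0,-11.5,0,-22,1],[0,-12,0,-11.5,0,-22,1]]]'

```text
time: 14.2
tool_pos: [550.4, 24.5, 18.6]
tcp_rot: [3.14, 0.211, 1.461]
contact_force: [0.4, 0.8, -1.7]
grip_width: 24.7
```

```bash
python3 - <<'E'
from h import *
go((0,0.3,17.8),12); save('wrist','w18.png'); save('scene','s18.png')
a=cv2.imread('pics/s18.png');cv2.imwrite('pics/s18c.png',cv2.resize(a[180:300,230:390],None,fx=5,fy=5,interpolation=cv2.INTER_CUBIC))
E
```

```text
t 14.2 box [ 0.6 -1.3 18.6] w 24.7 F [ 0.4  0.8 -1.7] q [ 0.04  0.63  1.63 -0.26  0.93  0.31]
turn [0.2  0.09 0.57] shift [ 1.7 -0.6  0.4]
```

View pics/s18c.png

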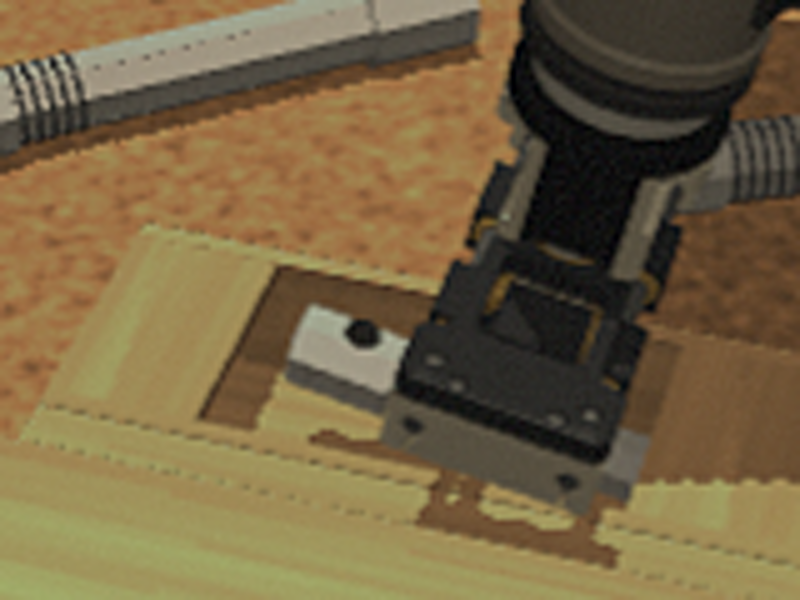

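View pics/w18.png

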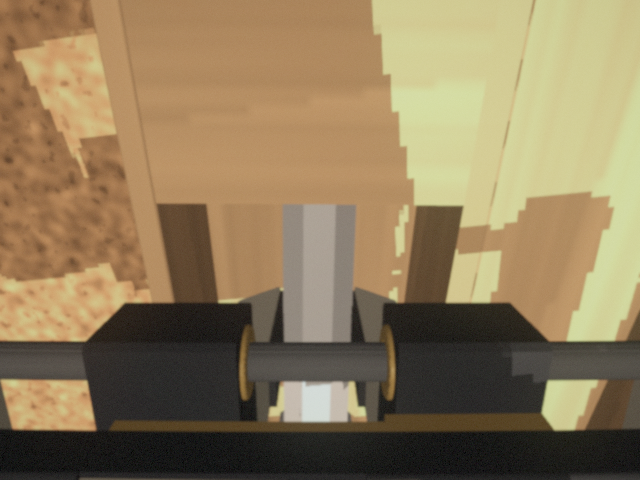

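The lamp end is raised and the torch follows the tool, with no contact force. I'll continue the draw slowly.

Call:
send_rows --targets '[[[0,-2.5,0,-10,0,-2.5,1],[0,-5,0,-20.5,0,-4.5,1],[0,-5,0,-20.5,0,-4.5,1],[0,-7,0,-31,0,-7.5,1],[0,-9,0,-41.5,0,-10,1]]]'

```text
time: 14.72
tool_pos: [545.2, -15.0, 35.9]
tcp_rot: [-3.141, 0.365, 1.459]
contact_force: [0.2, -0.1, -1.6]
grip_width: 24.2
```

```bash
python3 - <<'E'
from h import *
go((0,-38.3,36.5),21); save('wrist','w19.png'); save('scene','s19.png')
a=cv2.imread('pics/s19.png');cv2.imwrite('pics/s19c.png',cv2.resize(a[180:300,230:390],None,fx=5,fy=5,interpolation=cv2.INTER_CUBIC))
E
```

```text
t 14.72 box [  0.2 -41.2  35.9] w 24.2 F [ 0.2 -0.1 -1.6] q [ 0.06  0.63  1.62 -0.43  1.    0.42]
turn [ 0.11 -0.08  0.44] shift [ 2.5 -0.1 -1.5]
```

View pics/s19c.png

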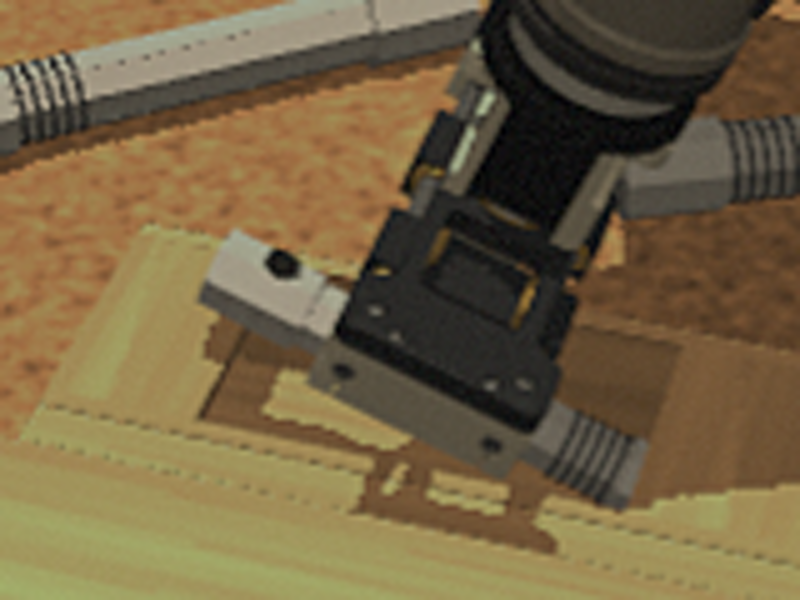

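View pics/w19.png

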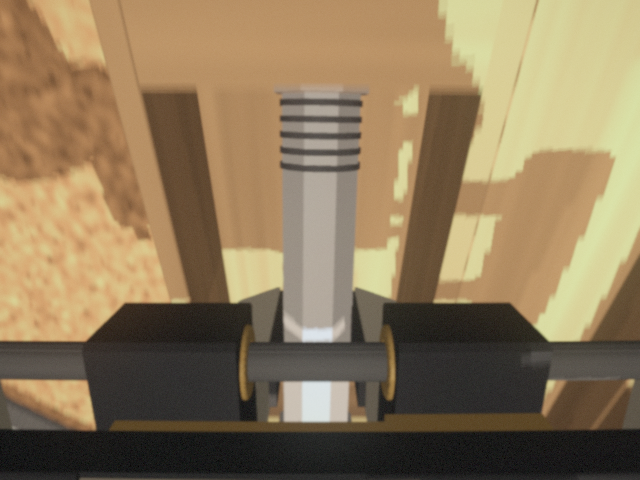

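Call:
send_rows --targets '[[[0,0,0,0,0,0,1],[0,-1.5,0,-12.5,0,-1.5,1],[0,-3,0,-24.5,0,-3,1],[0,-4,0,-36.5,0,-5,1],[0,-5,0,-49,0,-7.5,1]]]'

```text
time: 15.23
tool_pos: [540.5, -57.8, 60.8]
tcp_rot: [-3.141, 0.453, 1.46]
contact_force: [-0.2, -0.7, -0.8]
grip_width: 25.0
```

```bash
python3 - <<'E'
from h import *
go((0,-82,150),0); save('wrist','w20.png'); save('scene','s20.png')
a=cv2.imread('pics/s20.png');cv2.imwrite('pics/s20c.png',cv2.resize(a[170:290,220:380],None,fx=5,fy=5,interpolation=cv2.INTER_CUBIC))
E
```

```text
t 15.23 box [  0.6 -84.2  60.8] w 25.0 F [-0.2 -0.7 -0.8] q [ 0.03  0.6   1.62 -0.52  1.05  0.44]
turn [ 0.06 25.97  0.5 ] shift [-37.1  -0.6 -81.1]
```

View pics/s20c.png

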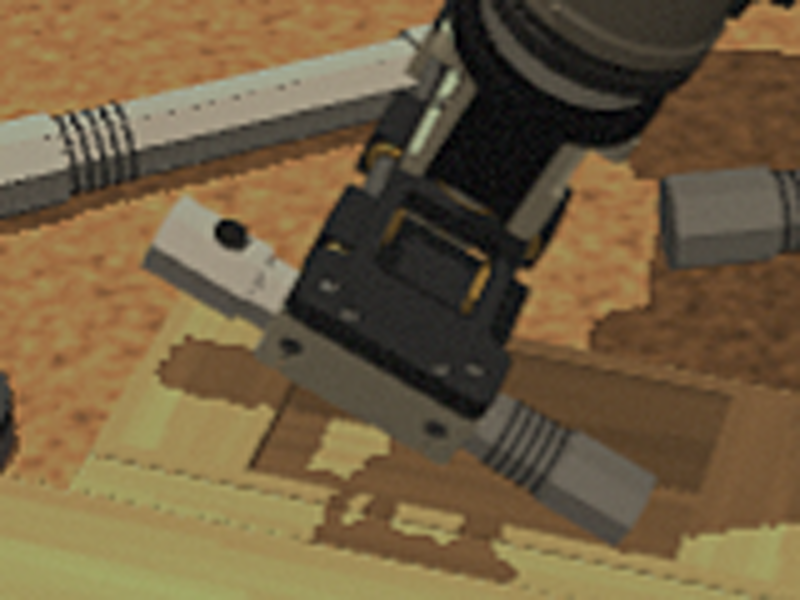

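View pics/w20.png

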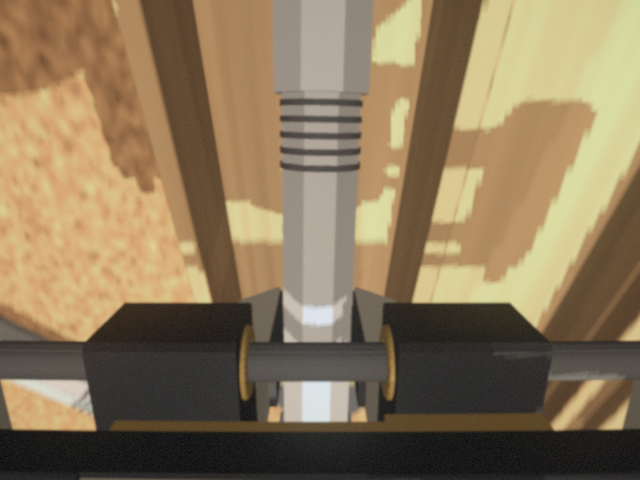

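Call:
send_rows --targets '[[[0,0,0,-7,0,-14,1],[0,0,0,-18,0,-36,1],[0,0,0,-31,0,-63,1],[0,0,0,-44,0,-90,1],[0,0,0,-57,0,-117,1]]]'

```text
time: 15.75
tool_pos: [540.5, -56.9, 192.0]
tcp_rot: [-3.141, 0.452, 1.46]
contact_force: [0.4, -0.2, -1.9]
grip_width: 24.7
```

Call:
send_rows --targets '[[[0,3,0,-11,0,-22,1],[0,7,0,-20,0,-45,1],[0,11,0,-30,0,-67,1],[0,14,0,-35,0,-80,1],[0,14,0,-35,0,-80,1]]]'

```text
time: 16.17
tool_pos: [542.8, -55.2, 282.6]
tcp_rot: [3.133, 0.207, 1.456]
contact_force: [-0.0, -0.7, -1.5]
grip_width: 24.6
```

Call:
send_rows --targets '[[[0,0,0,0,0,0,1],[0,0,0,0,0,0,1],[0,0,0,0,0,0,1],[0,0,0,0,0,0,1],[0,0,0,0,0,0,1]]]'

```text
time: 16.58
tool_pos: [540.9, -53.2, 277.0]
tcp_rot: [-3.139, 0.21, 1.461]
contact_force: [-0.4, 0.6, -2.0]
grip_width: 24.8
```

```bash
python3 - <<'E'
from h import *
go((0,-82,250),0); save('wrist','w21.png'); save('scene','s21.png'); save('top','t21.png')
for c in ('top','scene'):
  for l in ('drawer_front','lamp_end','tail_end','comb','coin_jar','shoe_brush','polish_tin'):
    print(c,l,[(np.round(d['location']),round(float(d['conf']),2)) for d in place_of(l,c)][:3])
E
```

```text
t 16.58 box [  0.4 -79.5 277. ] w 24.8 F [-0.4  0.6 -2. ] q [-0.11  0.35  1.32 -0.21  1.48  0.02]
turn [-0.07 12.01  0.56] shift [ 3.2 -0.4 27. ]
top drawer_front []
top lamp_end [(array([387., 349.]), 0.96), (array([370., 183.]), 0.93), (array([216., 416.]), 0.87)]
top tail_end [(array([314., 464.]), 0.78), (array([203., 287.]), 0.71), (array([235., 368.]), 0.69)]
top comb []
top coin_jar [(array([149., 445.]), 0.88)]
top shoe_brush [(array([178., 192.]), 0.69)]
top polish_tin [(array([240., 445.]), 0.78)]
scene drawer_front []
scene lamp_end [(array([178., 320.]), 0.77), (array([116., 237.]), 0.65), (array([206., 468.]), 0.64)]
scene tail_end [(array([213., 354.]), 0.97), (array([207., 214.]), 0.83)]
scene comb [(array([136., 297.]), 0.66)]
scene coin_jar [(array([336., 169.]), 0.57)]
scene shoe_brush [(array([257., 205.]), 0.65), (array([343., 465.]), 0.62)]
scene polish_tin [(array([261., 205.]), 0.79)]
```

View pics/s21.png

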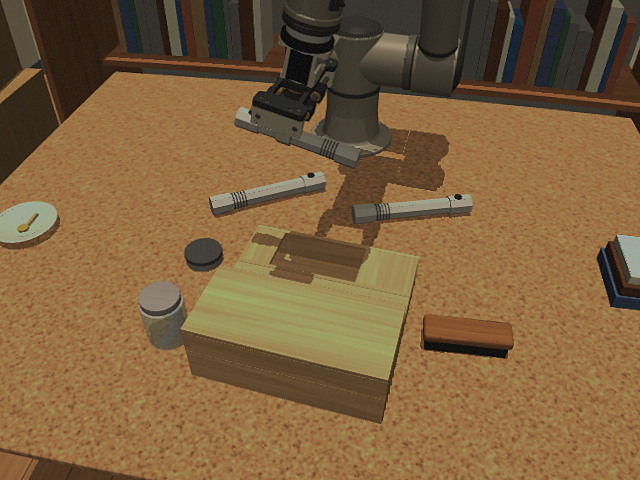

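View pics/w21.png

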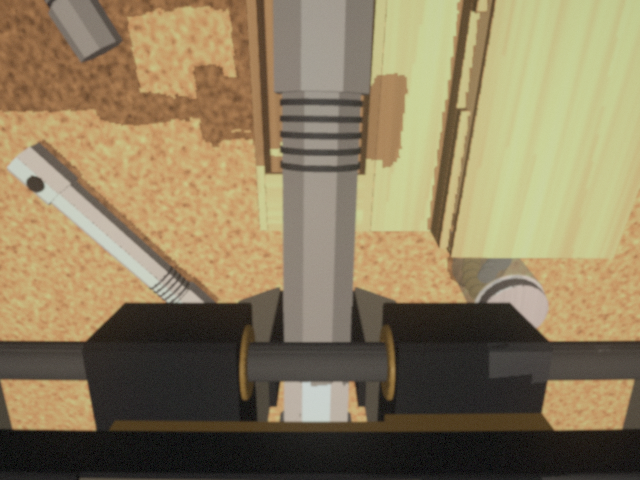

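View pics/t21.png

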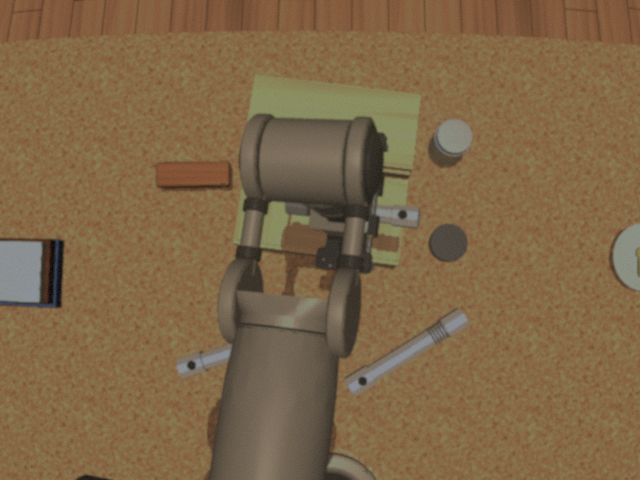

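```bash
python3 - <<'E'
from h import *
np.set_printoptions(precision=1,suppress=True)
M=camera_model('wrist'); T=lambda z,p:wb(atz('wrist',p,z,M)); save('wrist','w22.png')
a=cv2.imread('pics/w22.png')
for y in (60,34,-20,-100): print(y,*[proj('wrist',bw(d),M) for d in ((112,y,104),(120,y,104),(120,y,116))])
cv2.imwrite('pics/w22c.png',cv2.resize(a[0:280,380:560],None,fx=4,fy=2.1,interpolation=cv2.INTER_CUBIC))
place_of
print([(d['location'],d['conf'],T(80,d['location'])) for d in place_of('drawer_front','wrist')])
print(get_obs()['contact_force'],get_obs()['grip_width'])
E
```

```text
60 [-28.6 482.5] [-28.3 494.2] [-29.8 500.8]
34 [ 14. 476.] [ 14.2 487.2] [ 14.3 493.4]
-20 [ 93.2 463.7] [ 93.4 474.1] [ 96.1 479.4]
-100 [191.5 448.1] [191.6 457.5] [197.  461.7]
[([62.2, 460.1], 0.73, array([113.2,  -0.3,  80. ]))]
[-0.5  0.2 -0.9] 24.451310249677032
```

View pics/w22c.png

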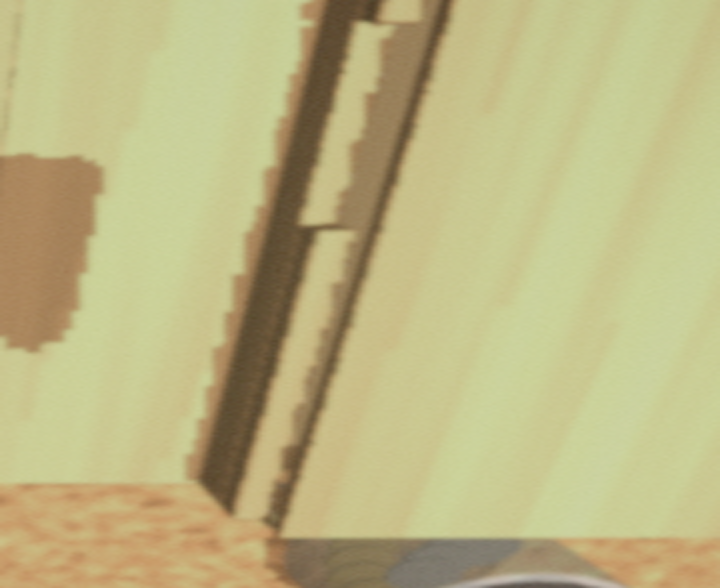

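```bash
python3 -c "
from h import *
o=get_obs(); print(o['dq'],o['grip_width']); print(close_job())"
```

```text
[ 9.60948909e-04  7.56172695e-04 -8.46416068e-04  6.81759105e-05
  6.32785988e-04  1.12328502e-03] 24.451310249677032
the job is handed in; nothing more can be done
None
```

I pushed the drawer shut, drew the flashlight out of the trough lamp end first, and handed the job in with it held still in the air. No verdict was reported.

**How it went**
- **Drawer:** the first push went over the drawer's notch, because the real fingertips sit about 25–30 mm above the reported TCP. I pushed lower and the drawer moved in. One of those pushes peaked at about 39 N sideways and 25 N upward on the wrist reading, with the fingers likely riding on the notch edge. A last, lower push ended at the stop with about 16 N.
- **Flashlight:** I gripped it at its 25 mm body, slid it about 54 mm under the long board, tilted it lamp end up, and drew it out diagonally. I felt no contact on the way, and held it briefly with the lamp above the boards and the tail below.

**Last checks before hand-in**
- **Grip:** the opening is 24.5 mm and the arm is at rest.
- **Height:** I estimate the tail end at about 280 mm above the shelf, with the lamp higher. That comes from the tool pose and the grip offset, not from a direct measurement.
- **Drawer:** it looks shut to within 1–2 mm. The drawer-front network puts it at x = 113 mm, where 112 is shut, and the edge lines agree.
- **Comb:** I last saw it in the tray during the push; it is hidden under the case now.
- **Bystanders:** the jar, brush and tin show at the same pixels as at the start, within 3 px.

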